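# Pack the last reagent bottle and wedge the transit crate tight

### The arm

A 6-joint arm with a two-finger parallel gripper is mounted at the origin on the work surface. World frame = base frame: x ahead of the robot, y to its left, z up, the work surface at z = 0. Lengths are in m, angles in degrees, forces in N, time in s.
With the tool pointing down it reaches from about 0.4 to 0.825 m from the base axis. Payload 7 kg.
Tool frame: the origin (TCP) lies between the finger pads; the fingertips stand 19 mm ahead of it and the grasp point (between the pads) is the TCP (r.tip_extent is the distance from the TCP to the fingertips, in m); z points along the fingers, y is the direction in which the jaws open and shut (so a half turn about z gives the same grasp; the last joint's range is limited). The gripper opens to 88 mm and grips with 3 to 60 N. Pads are 19 mm wide; open, the fingers measure 130 mm over their backs; the gripper's body (78 mm by 193 mm) begins 47 mm behind the grasp point.
Start: joints at [-52.42, 20.546, 0.682, 0, -70.136, -16.507], TCP at [0.243, -0.63, 0.246] pointing down, gripper open.
Joint ranges: [-176.03, 176.03], [-82.01, 121.73], [-58.28, 71.71], [-173.87, 95.51], [-174.79, -0.11], [-173.66, 173.66]. Speed limits (degrees/s): [136.94, 136.94, 172.46, 180, 180, 180].

### API

Orientations are given as [roll, pitch, yaw] about the fixed x, y, z axes, in that order (R = Rz(yaw) Ry(pitch) Rx(roll)).
In Python, from plant import r, capture, workorder, spotter gives the robot as it stands.
- The arm moves only by the tool step_arm, never from a script. Its argument "motion" is a list of rows, each a list of 5 numbers: the finger opening in m, from 0 to 0.0876, then the shift along the tool's x, y, z in m, then the turn about the tool's z in rad. In form: [[grip, dx, dy, dz, roll], ...]. A call has 1 to 5 rows; each row is the pose to reach, as a shift and turn from the pose commanded when the call began, along the tool's axes at that moment; what a row does not reach only later rows make up. A row lasts 1/8 s, in which the tool goes at most 62.5 mm and 10.7 degrees, less where a joint would pass 70% of its speed; a pose out of reach is approached as far as the arm can. A call with a gripper value outside its range is refused whole. The fingers move at their own pace and stop on an object; "newtons" is the grip in N (left out, the last holds). Time passes only in rows, so rows that repeat a pose let the fingers close. It gives the time, the measured TCP pose, the force and the opening at its end, in the units of the state.
- r.get_state(): the state, without advancing time (a new reading comes with each control period).
- capture(name): name is "scene" or "side" or "wrist"; returns a dict with "image" (480x640x3 uint8, red, green, blue), "z_map" (480x640 float32, m along the optical axis (not along the pixel's ray), 0 where there is no reading), "fx", "fy", "cx", "cy" (pixels), "D" ([k1, k2, p1, p2, k3] as OpenCV has them; the pictures are not rectified), "pose" (4x4, takes a point from camera to world coordinates). Camera axes: x right, y down, z forward; pixel columns grow to the right and rows downward; lengths in m; the calibration is good to about 2 mm. A picture is of the moment at which its call begins.
- workorder.close_job(): hands the job in, once; it reports no verdict.
Trained networks look in the newest picture that a camera, given by its name, has taken for a name from the list of things; names that differ only in an ending like _2 or _b are one class to them, and where a whole thing is asked for, a point or a joint stands for the part that bears it (a point fixed in the world has none). Each returns a list of dicts, best first, with "p" (0 to 1); they miss things now and then, are a little off and sometimes report something else, mostly with a low value. They report only what shows in the picture. A call takes as long as a camera call.
- spotter.regions_of(camera, label): "mask" (480x640 bool, what is visible of it).
- spotter.tip_of(camera, label): "location" ([x, y, z] in m, in world coordinates, good to about 4 mm: a listed point, or the origin of a listed thing).
The state is a dict: "time_s": time; "joints": joint angles; "qd": joint speeds; "joint_torque": joint torques, N m; "tcp_pos": TCP position; "eef_rot": TCP orientation; "contact_force": force on the tool from outside, world axes, zero at the start; "moment": the same for the moment, N m; "gripper_width": finger opening in m.
Only numpy, scipy, OpenCV 4.12 (cv2) and the standard library are available. Lean on these libraries where they do the work, as an engineer would, in place of code of your own. Each camera call takes 0.05 s, during which the arm holds its last target.

### The job

Set the amber bottle down upright, without dropping it, in the empty place of the wooden transit crate, then take the mallet by its handle and tap the wedge's thick end with repeated blows until the wedge stops advancing and the bracing board clamps all four bottles tight. Drive the wedge with the mallet only, never with the gripper; finish with the mallet lying on the bench and everything else on the bench left where it is.

Things in the scene. Friction and masses are not known exactly. Their poses are not given: they have to be found in the camera images.
- crate: Open plywood crate fixed to the bench, 62 mm high; origin on the bench; x (away from the robot) -108 to +106 mm, y -75 to +75 mm; floor 10 mm thick. Far (+x) part, 127 mm wide inside, holds bottles two by two; near (-x) part is the wedge bay, end wall's inner face at x = -90 mm. Side walls, 12 mm thick, have slots 10 to 48 mm above the bench for the wedge, which is driven along -y.
- empty_place (a point): Middle, on the crate's floor (10 mm above the bench), of the empty place for the amber bottle, next to the bracing board on the +y side. Axes as the crate's. At the start the place is about 66 mm along x (bracing board to clear bottle) and 64 mm along y; neighbours' middles are 63 mm away in +x (clear) and 62 mm in -y (green).
- brace (a joint): Travel (m) of the bracing board, a rubber-faced beech board 54 mm high that slides along the crate's x with about 1 N of friction: 0 = as found, loose; it grows as the wedge pushes the board to the bottles. Its back is planed to the wedge's taper. With four bottles in, the board meets them at about 0.007 and then hardly moves.
- wedge: Loose dark oak wedge, 195 mm long, 34 mm high, 10 mm thick at the tip, 49 mm at the butt, 0.13 kg; started loosely through the crate's slots, underside 10 mm above the bench, butt 65 to 80 mm out past the crate's +y side. Origin under the middle of its flat side (along the bay's end wall); +y to the butt, +x to the sloping side. It goes 45 to 60 mm further in, then jams by friction.
- wedge_butt (a point): Centre of the wedge's thick end face (49 mm wide, 34 mm high, faces the wedge's +y), about 27 mm above the bench: the spot to strike, towards -y.
- mallet: Mallet lying level on the bench, 0.30 kg. Origin under the middle of the head; handle to its -x. Head 34 mm wide and high, 80 mm long in y: flat striking faces at y = +40 mm (dark) and -40 mm (ivory). Axis of handle and head 17 mm above its underside. Handle flat-sided, 18 mm wide, 23 mm high, x = -17 to -165 mm, then a black end 22 x 34 mm to x = -225 mm. Balances near x = -36 mm.
- mallet_head (a point): Middle of the mallet's head, 17 mm above its underside.
- mallet_grip (a point): Middle of the handle's section 50 mm behind the head's middle, 17 mm above its underside: a good place to grip, across the 18 mm.
- bottle_amber: The bottle to pack: brown glass, paper label, white cap; 60 mm across, 108 mm high, cap 30 mm across and the top 20 mm; below the cap a 25 mm neck widens from 82 mm to the shoulder at 66 mm; 0.30 kg. Origin at the middle of its underside. It stands on the bench among two spare bottles.
- bottle_clear: Packed bottle, pale clear glass with blue cap (30 mm across), 60 mm across, 110 mm high, at the far +y place in the crate. Origin at the middle of its underside.
- bottle_green: Packed bottle, green glass with black cap (30 mm across), 60 mm across, 106 mm high, next to the bracing board on the -y side. Origin at the middle of its underside.
- bottle_white: Packed bottle, white plastic with red cap (41 mm across), 60 mm across, 100 mm high, at the far -y place in the crate. Origin at the middle of its underside.
- spare_clear: Bystander on the bench: bottle like the packed clear one, blue cap, 60 mm across, 110 mm high. Origin at the middle of its underside.
- spare_white: Bystander on the bench: bottle like the packed white one, red cap, 60 mm across, 100 mm high. Origin at the middle of its underside.
- marker: Bystander: black and red marker pen lying on the bench, 120 mm long, 19 mm thick.
- tape: Bystander: roll of teal tape lying flat, 52 mm across, 19 mm high.

How it is judged (in metres and radians):
On the way, in this order (a step that is already met when the one before it is completed fails the run):
1. the amber bottle stands upright on the floor of the crate's empty place, let go (x of bottle_amber in the frame of empty_place between -0.012 and 0.012 m and y of bottle_amber in the frame of empty_place between -0.008 and 0.008 m and z of bottle_amber in the frame of empty_place below 0.005 m and angle between bottle_amber's own z axis and vertical below 0.08 rad and contact force between the fingers and bottle_amber below 0.1 N), for 0.2 s.
2. the mallet strikes the wedge (over 2 N) (contact force between mallet and wedge above 2 N).
3. the mallet is drawn back clear of the wedge (15 mm or more) (contact force between mallet and wedge below 0.1 N and distance between mallet_head and wedge_butt above 0.055 m).
4. the mallet strikes the wedge again (over 2 N) (contact force between mallet and wedge above 2 N).
At the end, for the whole second after the job is handed in: Amber bottle upright (0.08 rad) on the crate floor, within 12 mm along and 8 mm across of its place; packed bottles upright, moved under 15 mm; wedge still, pressing the board over 8 N, and the board each near bottle over 2 N; mallet lying at rest on the bench (under 30 mm), clear of the wedge (x of bottle_amber in the frame of empty_place between -0.012 and 0.012 m and y of bottle_amber in the frame of empty_place between -0.008 and 0.008 m and z of bottle_amber in the frame of empty_place below 0.005 m and angle between each of bottle_amber, bottle_clear, bottle_green, bottle_white's own z axis and vertical below 0.08 rad and distance of each of bottle_clear, bottle_green, bottle_white from where it was at the start of the episode below 0.015 m and contact force between wedge and brace above 8 N and contact force between brace and bottle_amber above 2 N and contact force between brace and bottle_green above 2 N and linear speed of wedge below 0.005 m/s and height (world z) of each of mallet_head, mallet_grip below 0.03 m and linear speed of mallet below 0.02 m/s and contact force between mallet and wedge below 0.1 N); the robot touches nothing.
It fails at once if the amber bottle is let go over the crate more than 12 mm above its floor (horizontal distance between bottle_amber and empty_place below 0.06 m and z of bottle_amber in the frame of empty_place above 0.012 m and contact force between the fingers and bottle_amber below 0.1 N).
It fails at once if the gripper or arm pushes the wedge (over 1 N) (contact force between any of the fingers, the arm and wedge above 1 N).
It fails at once if a bystander on the bench (spare bottles, marker, tape) is moved more than 25 mm (distance of any of spare_clear, spare_white, marker, tape from where it was at the start of the episode above 0.025 m).
It also fails if it takes over 58 s, if anything falls off the work surface, if the arm or the gripper's body presses on something with over 40 N, if the wrist force passes 120 N, or if a joint passes its speed limit or range.

## Working session

There is one attempt and no reset: what is moved stays moved. The work goes in short steps, Python scripts to look and compute and a tool call to move; the robot and the scene stay as the last step left them, time stands still between calls to the robot, and variables do not carry over. Pictures are saved under pics/ and viewed, and the job is handed in when it is done.

Besides the shell and the picture viewer there is one more tool, called as name([rows], argument=value, ...), one row to a line, values as JSON. step_arm: Moves the arm, as the interface text tells. Its arguments: {"type":"object","properties":{"motion":{"type":"array","items":{"type":"array","items":{"type":"number"}}},"newtons":{"type":"number"}},"required":["motion"]}

```bash
ls; mkdir -p pics; python3 - <<'E'
from plant import r, capture, workorder, spotter
import cv2,numpy as np
print(r.get_state())
for c in ["scene","side","wrist"]:
    d=capture(c); cv2.imwrite(f"pics/{c}0.png",d["image"][:,:,::-1])
    print(c,np.round(d["pose"],3).tolist(),d["fx"],d["D"])
    if c=="wrist":continue
    for l in ["crate","empty_place","wedge","wedge_butt","mallet","mallet_head","mallet_grip","bottle_amber","bottle_clear","bottle_green","bottle_white","spare_clear","spare_white","marker","tape"]:
        try: print(c,l,[(np.round(x["location"],4).tolist(),round(x["p"],2)) for x in spotter.tip_of(c,l)][:3])
        except Exception as e: print(l,e)
print(r.get_state()["time_s"])
E
```

```text
pics
{'time_s': 0.0, 'joints': array([-5.24201130e+01,  2.05931850e+01,  6.33215289e-01, -2.02119573e-02,
       -7.01365559e+01, -1.65072324e+01]), 'qd': array([ 0.02015566, -0.00383675, -0.02248143,  0.00546264, -0.06191034,
       -0.00304844]), 'joint_torque': array([ 3.63186173e-04, -5.82717276e+01,  2.93063056e+01,  6.99750915e+00,
        7.07254512e-03, -1.53140181e-04]), 'tcp_pos': array([ 0.24250853, -0.62943197,  0.24459839]), 'eef_rot': array([ 1.79902054e+02, -9.21191423e-03, -1.58934221e+02]), 'contact_force': array([ 0.65859365, -0.23214972,  0.01299864]), 'moment': array([-0.02360399,  0.03667327,  0.03960635]), 'gripper_width': 0.08741876950706591}
scene [[-0.843, 0.354, -0.405, 0.948], [0.538, 0.529, -0.657, 0.686], [-0.018, -0.772, -0.636, 0.628], [0.0, 0.0, 0.0, 1.0]] 478.41492501460385 [0.0393765 0.        0.        0.        0.       ]
scene crate [([0.6079, -0.2173, -0.0019], 0.55), ([0.5257, 0.4419, -0.0003], 0.4)]
scene empty_place [([0.6073, -0.1805, 0.013], 0.81), ([0.5808, 0.3382, -0.0003], 0.72), ([0.5865, 0.1541, 0.0197], 0.43)]
scene wedge [([0.5252, -0
[... 1488 characters left out ...]
476, 0.019], 0.86), ([0.5924, -0.2429, 0.0123], 0.53)]
side bottle_amber [([0.5854, 0.3414, -0.0014], 0.71)]
side bottle_clear [([0.6721, -0.1989, 0.0107], 0.87)]
side bottle_green [([0.5899, -0.2464, 0.0122], 0.95)]
side bottle_white [([0.6601, -0.2568, 0.0077], 0.65)]
side spare_clear [([0.4633, 0.3047, -0.0005], 0.56)]
side spare_white [([0.5278, 0.4417, 0.0006], 0.77)]
side marker [([0.6754, 0.2378, -0.0014], 0.61)]
side tape [([0.7048, 0.0817, 0.0014], 0.97), ([0.5287, 0.4446, 0.0], 0.44)]
wrist [[-0.36, 0.886, 0.291, 0.163], [0.933, 0.343, 0.111, -0.661], [-0.001, 0.312, -0.95, 0.385], [0.0, 0.0, 0.0, 1.0]] 397.3910734762221 [0.00817382 0.         0.         0.         0.        ]
1.65
```

View pics/scene0.png

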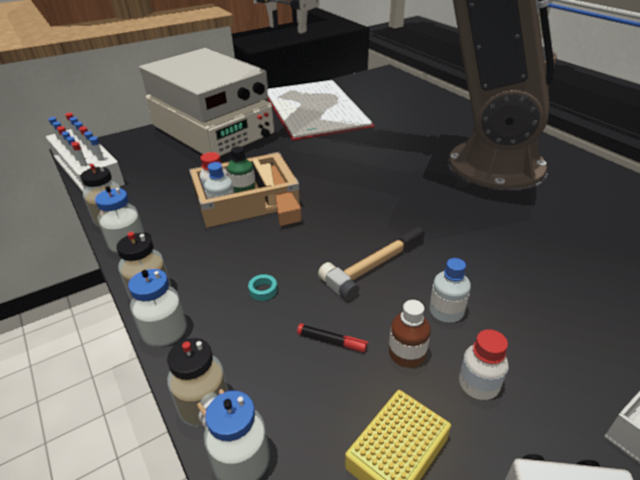

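View pics/side0.png

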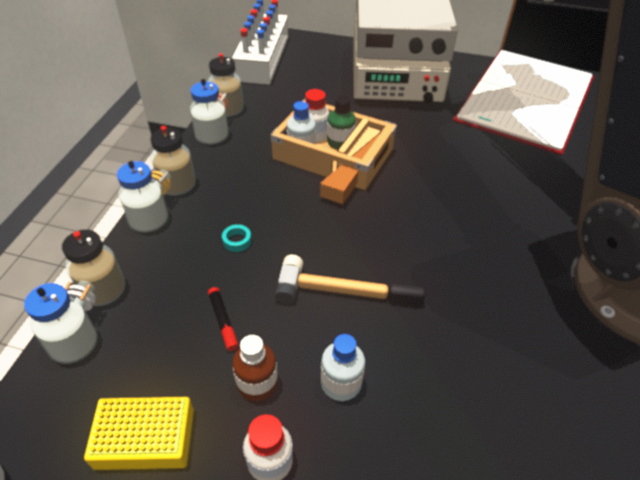

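The scene and side views show the crate near (0.606, -0.215), with the empty place next to the board. The wedge butt sticks out toward +y. The mallet head is at about (0.59, 0.153) with its handle pointing at the robot, and the amber bottle is at about (0.583, 0.34) between the two spares. Next I'll move the wrist camera over the crate to measure more accurately.

```bash
cat > h.py <<'E'
from plant import r, capture, workorder, spotter
import cv2,numpy as np
from scipy.spatial.transform import Rotation as Ro
def st():
    s=r.get_state(); print("t",round(s["time_s"],2),"tcp",np.round(s["tcp_pos"],4),"rot",np.round(s["eef_rot"],2),"F",np.round(s["contact_force"],1),"M",np.round(s["moment"],2),"w",round(s["gripper_width"],4),"j",np.round(s["joints"],1)); return s
def plan(p,yaw=None,s=None):
    s=s or r.get_state(); R=Ro.from_euler("xyz",s["eef_rot"],degrees=True).as_matrix()
    R0=Ro.from_euler("xyz",[180,0,s["eef_rot"][2]],degrees=True).as_matrix()
    d=R0.T@(np.array(p)-s["tcp_pos"])
    roll=0 if yaw is None else -np.radians((yaw-s["eef_rot"][2]+180)%360-180)
    print("shift",np.round(d,4),"len",round(np.linalg.norm(d),3),"rows",round(np.linalg.norm(d)/.0625,1),"roll",round(roll,4),"rows",round(abs(np.degrees(roll))/10.7,1))
def cloud(d):
    v,u=np.mgrid[0:480,0:640]; K=np.array([[d["fx"],0,d["cx"]],[0,d["fy"],d["cy"]],[0,0,1]])
    n=cv2.undistortPoints(np.stack([u,v],-1).reshape(-1,1,2).astype(np.float64),K,np.array(d["D"])).reshape(480,640,2)
    z=d["z_map"].astype(float); P=np.stack([n[...,0]*z,n[...,1]*z,z],-1)
    T=d["pose"]; W=P@T[:3,:3].T+T[:3,3]; W[z<=0]=np.nan; return W
def proj(d,p):
    K=np.array([[d["fx"],0,d["cx"]],[0,d["fy"],d["cy"]],[0,0,1]]); Ti=np.linalg.inv(d["pose"])
    rv,_=cv2.Rodrigues(Ti[:3,:3]); q,_=cv2.projectPoints(np.atleast_2d(np.array(p,float)),rv,Ti[:3,3],K,np.array(d["D"])); return q.reshape(-1,2)
def look(c,name):
    d=capture(c); cv2.imwrite(f"pics/{name}.png",d["image"][:,:,::-1]); return d
def tips(c,ls):
    for l in ls: print(c,l,[(np.round(x["location"],4).tolist(),round(x["p"],2)) for x in spotter.tip_of(c,l)][:2])
E
python3 -c "
from h import *
st();plan([0.56,-0.2,0.40],-170)"
```

```text
t 1.65 tcp [ 0.2427 -0.6299  0.2456] rot [ 180.     -0.   -158.93] F [-0.2  0.3  0.3] M [-0.02 -0.05  0.01] w 0.0876 j [-52.4  20.5   0.7   0.  -70.1 -16.5]
shift [-0.4507  0.287  -0.1544] len 0.556 rows 8.9 roll 0.1932 rows 1.0
```

step_arm([
  [0.087, -0.225, 0.143, -0.154, 0.19],
  [0.087, -0.225, 0.143, -0.154, 0.19],
  [0.087, -0.45, 0.287, -0.154, 0.19],
  [0.087, -0.45, 0.287, -0.154, 0.19],
  [0.087, -0.45, 0.287, -0.154, 0.19],
])

```text
time_s: 2.28
tcp_pos: [0.4166, -0.3935, 0.3483]
eef_rot: [-180.0, 0.0, -169.8]
contact_force: [1.1, -0.8, 0.1]
gripper_width: 0.0868
```

```bash
python3 -c "
from h import *
st();plan([0.56,-0.2,0.40],-170)"
```

```text
t 2.27 tcp [ 0.4166 -0.3935  0.3483] rot [-1.7997e+02  4.0000e-02 -1.6982e+02] F [ 1.1 -0.8  0.1] M [-0.12 -0.18 -0.01] w 0.0868 j [-23.8   8.1  -2.8   0.  -79.1 -56. ]
shift [-0.1754  0.1651 -0.0517] len 0.246 rows 3.9 roll 0.0032 rows 0.0
```

step_arm([
  [0.087, -0.175, 0.165, -0.05, 0],
  [0.087, -0.175, 0.165, -0.05, 0],
  [0.087, -0.175, 0.165, -0.05, 0],
  [0.087, -0.175, 0.165, -0.05, 0],
  [0.087, -0.175, 0.165, -0.05, 0],
])

```text
time_s: 2.9
tcp_pos: [0.561, -0.1989, 0.3978]
eef_rot: [-180.0, 0.1, -169.6]
contact_force: [-0.1, 0.1, -0.1]
gripper_width: 0.087
```

```bash
python3 -c "
from h import *
st()
d=look('wrist','w1');tips('wrist',['crate','empty_place','wedge','wedge_butt','bottle_clear','bottle_green','bottle_white'])
np.savez('w1.npz',W=cloud(d),im=d['image'],pose=d['pose'])
W=cloud(d)
h=W[...,2];print(np.nanpercentile(h,[1,10,50,90,99]))"
```

```text
t 2.9 tcp [ 0.561  -0.1989  0.3978] rot [-1.8000e+02  5.0000e-02 -1.6957e+02] F [-0.1  0.1 -0.1] M [-0.07  0.13  0.05] w 0.087 j [ -0.7   9.7   5.3  -0.  -85.6 -78.8]
wrist crate [([0.6002, -0.2137, 0.0018], 0.86)]
wrist empty_place [([0.6086, -0.1794, 0.0086], 0.55)]
wrist wedge [([0.5277, -0.1518, 0.0077], 0.68), ([0.5403, 0.1522, 0.0154], 0.21)]
wrist wedge_butt [([0.5703, -0.0574, 0.0305], 0.91), ([0.6714, -0.1948, 0.0081], 0.17)]
wrist bottle_clear [([0.6654, -0.1958, 0.0122], 0.69)]
wrist bottle_green [([0.5997, -0.2443, 0.01], 0.76)]
wrist bottle_white [([0.6542, -0.2539, 0.0077], 0.89)]
[-2.06469665e-03 -3.57481992e-04  1.06551035e-02  4.69602758e-01
  4.84743913e-01]
```

View pics/w1.png

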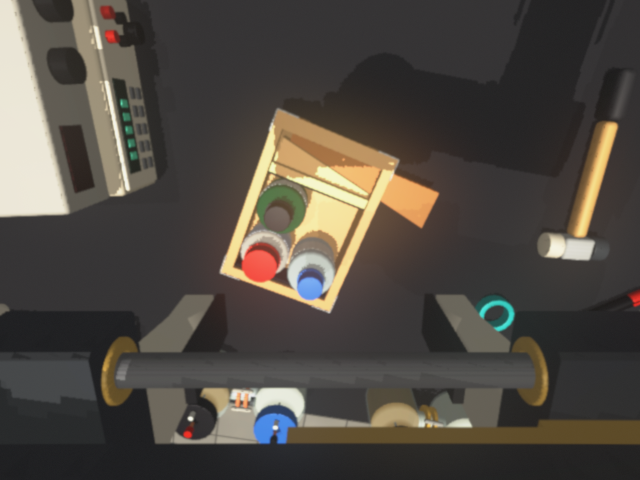

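```bash
python3 - <<'E'
from h import *
f=np.load('w1.npz');W=f['W'];im=f['im']
h=W[...,2]
reg=(W[...,0]>.45)&(W[...,0]<.75)&(W[...,1]>-.36)&(W[...,1]<-.08)
m=reg&(h>.058)&(h<.0655)
P=W[m]; print(len(P), np.median(P[:,2]))
m8=cv2.morphologyEx(m.astype(np.uint8),cv2.MORPH_OPEN,np.ones((2,2)))
pts=W[m8>0][:,:2].astype(np.float32)
rect=cv2.minAreaRect(pts*1000); print(rect)
# template fit: optimise x,y,yaw so rim pts lie within ring
from scipy.optimize import minimize
hist,_=np.histogram(h[reg],bins=np.arange(-.005,.13,.005));print(hist)
# caps
for nm,z0,z1,c in [("clear",.113,.126,(.672,-.197)),("green",.109,.122,(.5975,-.245)),("white",.103,.116,(.66,-.257))]:
    mm=(h>z0)&(h<z1)&(np.hypot(W[...,0]-c[0],W[...,1]-c[1])<.035)
    q=W[mm]; print(nm,len(q),np.round(q.mean(0),4) if len(q) else None,np.round(np.percentile(q[:,2],[5,50,95]),4), (cv2.minEnclosingCircle(q[:,:2].astype(np.float32)*1000)))
E
```

```text
7283 0.06279939306392934
((621.997314453125, -212.86395263671875), (168.7172393798828, 249.3907012939453), 77.84278869628906)
[ 5242 16897   580  2079   147   139   175   150   245  2153  2697   398
   476  6799   841   470   877   860   552   206   213   123   244   850
   655   386]
clear 524 [ 0.6686 -0.1973  0.1203] [0.1161 0.1206 0.1219] ((670.0650634765625, -197.167724609375), 14.981146812438965)
green 583 [ 0.5955 -0.2462  0.1164] [0.1143 0.1166 0.118 ] ((596.2445678710938, -246.26039123535156), 14.858821868896484)
white 961 [ 0.656  -0.2583  0.1105] [0.1077 0.1108 0.1121] ((657.6468505859375, -258.4730529785156), 20.663082122802734)
```

```bash
python3 - <<'E'
from h import *
f=np.load('w1.npz');W=f['W'];h=W[...,2]
for yaw in (-10,-11,-11.4,-12,-13):
    a=np.radians(yaw); o=np.array([.606,-.215]); ex=np.array([np.cos(a),np.sin(a)]); ey=np.array([-ex[1],ex[0]])
    D=W[...,:2]-o; x=D@ex; y=D@ey
    m=(abs(h-.063)<.0035)
    pr=lambda q:(np.round(np.percentile(q,[2,50,98])*1000,1),len(q))
    # side walls, far wall, near wall
    print(yaw,"+y wall",pr(y[m&(abs(x)<.09)&(y>.05)&(y<.09)]),"-y",pr(y[m&(abs(x+.04)<.05)&(y<-.05)&(y>-.09)]),"near",pr(x[m&(abs(y)<.05)&(x<-.08)&(x>-.13)]),"far",pr(x[m&(abs(y)<.05)&(x>.085)&(x<.125)]))
    # slope of +y wall outer edge
    w=m&(abs(x)<.085)&(y>.05)&(y<.09); 
    c=np.polyfit(x[w],y[w],1); w2=m&(abs(y)<.055)&(x<-.08)&(x>-.13); c2=np.polyfit(y[w2],x[w2],1); print("  resid deg",np.degrees(c[0]),-np.degrees(c2[0]))
# amber bottle from wrist? not in view. wedge butt top edge
d=dict(np.load('w1.npz'))
a=np.radians(-11.4);ex=np.array([np.cos(a),np.sin(a)]); ey=np.array([-ex[1],ex[0]]);D=W[...,:2]-o; x=D@ex; y=D@ey
m=(abs(h-.044)<.004)&(y>.08)&(y<.17)&(x<-.02)&(x>-.13); print("wedge top", len(x[m]),np.percentile(x[m],[1,99]),np.percentile(y[m],[1,99]),np.median(h[m]))
E
```

```text
-10 +y wall (array([53. , 67.8, 75.7]), 1522) -y (array([-75.5, -68.4, -51.7]), 1009) near (array([-108.5,  -99.5,  -90.5]), 1379) far (array([ 93.8, 101.4, 106.7]), 495)
  resid deg -0.7163281289068835 -1.6652013822405691
-11 +y wall (array([53. , 67.8, 74.5]), 1500) -y (array([-75.9, -69.1, -51.7]), 1021) near (array([-108.1,  -99.4,  -90.7]), 1374) far (array([ 93.8, 101.3, 106.1]), 492)
  resid deg 0.2620211748391082 -0.6296495726213103
-11.4 +y wall (array([53.2, 67.8, 74.4]), 1494) -y (array([-76.1, -69.2, -51.6]), 1026) near (array([-108.1,  -99.5,  -90.7]), 1377) far (array([ 93.8, 101.3, 106. ]), 493)
  resid deg 0.6281801807749067 -0.16908629123059138
-12 +y wall (array([52.9, 67.7, 74.5]), 1493) -y (array([-76.6, -69.6, -51.8]), 1037) near (array([-108.1,  -99.5,  -90.7]), 1376) far (array([ 93.8, 101.3, 106.1]), 492)
  resid deg 1.2046487538718498 0.43517988948240305
-13 +y wall (array([53. , 67.7, 75.3]), 1482) -y (array([-77.8, -70.3, -51.7]), 1061) near (array([-108.4,  -99.5,  -90.4]), 1374) far (array([ 93.5, 101.2, 106.6]), 501)
  resid deg 2.139292195219376 1.5042451951054565
wedge top 1685 [-0.08936165 -0.04373513] [0.08060306 0.14249773] 0.04452571198674815
```

```bash
python3 -c "
from h import *
st();plan([0.545,0.315,0.38],-146)"
```

```text
t 3.3 tcp [ 0.5582 -0.2028  0.3976] rot [-1.800e+02  1.000e-02 -1.699e+02] F [0.7 0.2 0.5] M [-0.04 -0.06 -0.01] w 0.0871 j [ -1.1   9.6   5.2  -0.  -85.6 -78.8]
shift [-0.0778  0.5121  0.0176] len 0.518 rows 8.3 roll -0.4171 rows 2.2
```

step_arm([
  [0.087, -0.039, 0.256, 0.009, -0.2],
  [0.087, -0.039, 0.256, 0.009, -0.2],
  [0.087, -0.078, 0.512, 0.018, -0.417],
  [0.087, -0.078, 0.512, 0.018, -0.417],
  [0.087, -0.078, 0.512, 0.018, -0.417],
])

```text
time_s: 3.92
tcp_pos: [0.5501, 0.1115, 0.387]
eef_rot: [-180.0, 0.0, -146.0]
contact_force: [1.4, 1.0, -0.8]
gripper_width: 0.0872
```

```bash
python3 -c "
from h import *
st();plan([0.545,0.315,0.38],-146)"
```

```text
t 3.92 tcp [0.5501 0.1115 0.387 ] rot [-1.7999e+02  5.0000e-02 -1.4595e+02] F [ 1.4  1.  -0.8] M [ 0.07 -0.15 -0.04] w 0.0872 j [ 31.4   6.3   0.1   0.  -83.7 -87.4]
shift [-0.1097  0.1714  0.007 ] len 0.204 rows 3.3 roll 0.0009 rows 0.0
```

step_arm([
  [0.087, -0.11, 0.171, 0.007, 0],
  [0.087, -0.11, 0.171, 0.007, 0],
  [0.087, -0.11, 0.171, 0.007, 0],
  [0.087, -0.11, 0.171, 0.007, 0],
  [0.087, -0.11, 0.171, 0.007, 0],
])

```text
time_s: 4.55
tcp_pos: [0.5458, 0.314, 0.379]
eef_rot: [-180.0, -0.1, -145.9]
contact_force: [-0.6, -0.2, 0.1]
gripper_width: 0.0869
```

```bash
python3 - <<'E'
from h import *
st();d=look('wrist','w2');W=cloud(d);np.savez('w2.npz',W=W,im=d['image'],pose=d['pose']);h=W[...,2]
tips('wrist',['bottle_amber','spare_clear','spare_white'])
for nm,z0,c in [("amber",.108,(.583,.34)),("sclear",.110,(.461,.305)),("swhite",.100,(.528,.442))]:
    mm=(abs(h-z0)<.005)&(np.hypot(W[...,0]-c[0],W[...,1]-c[1])<.035)
    q=W[mm]
    if len(q): print(nm,len(q),np.round(np.percentile(q[:,2],[5,50,95]),4), (cv2.minEnclosingCircle(q[:,:2].astype(np.float32)*1000)))
s=st();plan([0.545,0.315,0.38],-146)
E
```

```text
t 4.55 tcp [0.5458 0.314  0.379 ] rot [-1.7998e+02 -7.0000e-02 -1.4587e+02] F [-0.6 -0.2  0.1] M [-0.06  0.05  0.03] w 0.0869 j [  47.6   13.3    7.6   -0.   -84.4 -103.5]
wrist bottle_amber [([0.5786, 0.3453, -0.0055], 0.57)]
wrist spare_clear [([0.4617, 0.3064, 0.0003], 0.92), ([0.5702, -0.0576, 0.0263], 0.72)]
wrist spare_white [([0.522, 0.442, 0.0004], 0.98)]
amber 580 [0.1065 0.1085 0.1099] ((580.4354248046875, 338.266845703125), 14.880986213684082)
sclear 726 [0.1088 0.1104 0.1118] ((462.3475036621094, 304.4646911621094), 14.855911254882812)
swhite 1026 [0.0986 0.1003 0.1017] ((526.1878051757812, 440.6405334472656), 20.572500228881836)
t 4.75 tcp [0.5461 0.3121 0.3803] rot [-1.8000e+02  4.0000e-02 -1.4601e+02] F [ 0.5 -0.3 -0.6] M [-0.01  0.03 -0.03] w 0.087 j [  47.5   13.2    7.6    0.   -84.4 -103.5]
shift [-0.0007  0.003   0.0003] len 0.003 rows 0.0 roll -0.0001 rows 0.0
```

View pics/w2.png

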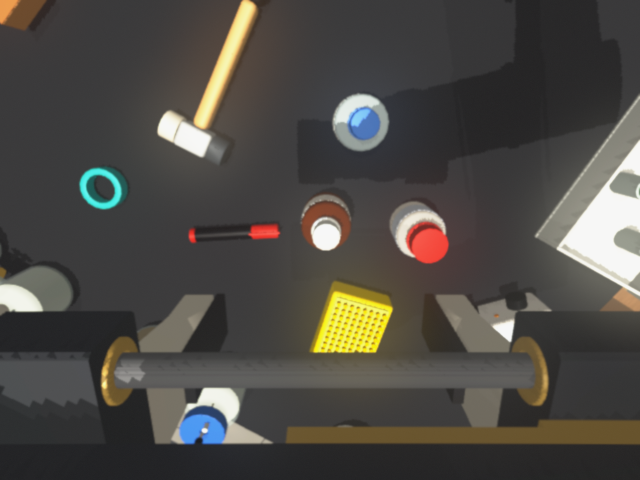

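The wrist image shows the amber cap at pixel (326, 233). Both spares are clear of the fingers, and the cap centre works out at (0.5804, 0.3383). I'll descend onto it.

```bash
python3 -c "
from h import *
W=np.load('w2.npz')['W'];print('yellow box h',np.round(W[320,355],3))
st();plan([0.5804,0.3383,0.16],-146)"
```

```text
yellow box h [0.669 0.445 0.05 ]
t 4.75 tcp [0.5461 0.3121 0.3803] rot [-1.8000e+02  4.0000e-02 -1.4601e+02] F [ 0.5 -0.3 -0.6] M [-0.01  0.03 -0.03] w 0.087 j [  47.5   13.2    7.6    0.   -84.4 -103.5]
shift [-0.0431  0.0025  0.2203] len 0.224 rows 3.6 roll -0.0001 rows 0.0
```

step_arm([
  [0.07, -0.043, 0.0025, 0.22, 0],
  [0.07, -0.043, 0.0025, 0.22, 0],
  [0.07, -0.043, 0.0025, 0.22, 0],
  [0.07, -0.043, 0.0025, 0.22, 0],
  [0.07, -0.043, 0.0025, 0.22, 0],
])

```text
time_s: 5.38
tcp_pos: [0.5793, 0.3376, 0.1568]
eef_rot: [-179.9, -0.3, -146.0]
contact_force: [-0.7, -1.4, 1.2]
gripper_width: 0.0701
```

```bash
python3 -c "
from h import *
capture('side');st();plan([0.5804,0.3383,0.103],-146);
capture('side');st();plan([0.5804,0.3383,0.103],-146)"
```

```text
t 5.42 tcp [0.5803 0.3385 0.1597] rot [-1.7996e+02 -8.0000e-02 -1.4598e+02] F [0.7 0.2 0.9] M [ 0.09 -0.04  0.02] w 0.0705 j [  46.9   23.7   -6.1    0.   -60.2 -102.9]
shift [ 0.     -0.0002  0.0567] len 0.057 rows 0.9 roll 0.0003 rows 0.0
t 5.47 tcp [0.5809 0.3393 0.1614] rot [-1.7998e+02  9.0000e-02 -1.4596e+02] F [0.  0.5 1.2] M [ 0.04 -0.04 -0.05] w 0.07 j [  46.9   23.7   -6.     0.   -60.2 -102.9]
shift [ 0.001  -0.0005  0.0584] len 0.058 rows 0.9 roll 0.0007 rows 0.0
```

step_arm([
  [0.07, 0, 0, 0.03, 0],
  [0.07, 0, 0, 0.057, 0],
  [0.07, 0, 0, 0.057, 0],
  [0.036, 0, 0, 0.057, 0],
  [0.036, 0, 0, 0.057, 0],
], newtons=30)

```text
time_s: 6.1
tcp_pos: [0.5809, 0.3404, 0.1049]
eef_rot: [180.0, 0.2, -145.9]
contact_force: [-0.3, -0.4, -0.8]
gripper_width: 0.0557
```

```bash
python3 - <<'E'
from h import *
d=look('side','s1');st();plan([0.5804,0.3383,0.103],-146)
E
```

```text
t 6.15 tcp [0.5807 0.3403 0.1045] rot [ 1.7998e+02  1.5000e-01 -1.4591e+02] F [-0.5  0.8  0.6] M [-0.03 -0.05 -0.  ] w 0.0513 j [  46.9   26.6   -9.5    0.   -53.7 -102.9]
shift [ 0.0014 -0.0015  0.0015] len 0.003 rows 0.0 roll 0.0015 rows 0.0
```

View pics/s1.png

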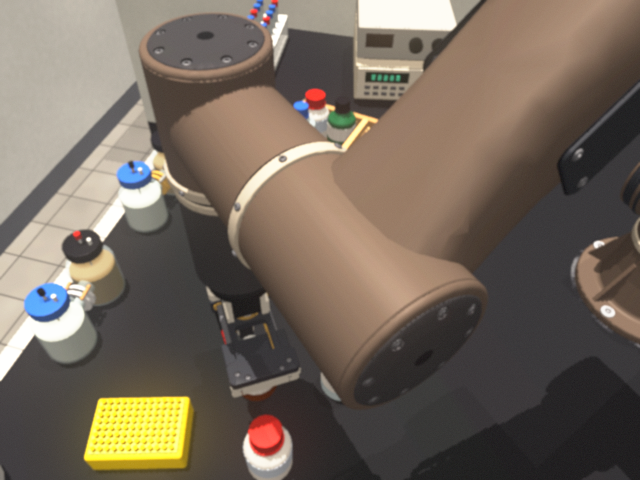

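The image is mostly arm: the gripper is over the amber bottle at about pixel (260, 370), and the cap is hidden. The fingers are still closing, so I'll continue.

step_arm([
  [0.02, 0, 0, 0, 0],
  [0.02, 0, 0, 0, 0],
  [0.02, 0, 0, 0, 0],
  [0.02, 0, 0, 0, 0],
], newtons=30)

```text
time_s: 6.65
tcp_pos: [0.5802, 0.3397, 0.1028]
eef_rot: [-180.0, 0.0, -145.9]
contact_force: [0.6, -1.7, 1.7]
gripper_width: 0.0294
```

```bash
python3 - <<'E'
from h import *
st();capture('wrist');capture('wrist');st();plan([0.5804,0.3383,0.103],-146)
E
```

```text
t 6.65 tcp [0.5802 0.3397 0.1028] rot [-1.7999e+02  1.0000e-02 -1.4592e+02] F [ 0.6 -1.7  1.7] M [-0.29 -0.03  0.03] w 0.0294 j [  46.9   26.7   -9.6    0.   -53.7 -102.9]
t 6.75 tcp [0.5802 0.3397 0.1028] rot [-1.7999e+02  1.0000e-02 -1.4592e+02] F [-0.  -0.8  2. ] M [-0.29 -0.12  0.03] w 0.0291 j [  46.9   26.7   -9.6    0.   -53.7 -102.9]
shift [ 0.0006 -0.0013 -0.0002] len 0.001 rows 0.0 roll 0.0015 rows 0.0
```

step_arm([
  [0.02, 0, 0, -0.01, 0],
  [0.02, 0, 0, -0.04, 0],
  [0.02, 0, 0, -0.085, 0],
  [0.02, 0, 0, -0.13, 0],
  [0.02, 0, 0, -0.157, 0],
], newtons=40)

```text
time_s: 7.38
tcp_pos: [0.5802, 0.3401, 0.2626]
eef_rot: [180.0, 0.1, -145.9]
contact_force: [0.6, -0.0, -2.7]
gripper_width: 0.0293
```

```bash
python3 - <<'E'
from h import *
st();plan([0.6083,-0.1850,0.26],-146)
E
```

```text
t 7.38 tcp [0.5802 0.3401 0.2626] rot [ 1.7997e+02  1.4000e-01 -1.4591e+02] F [ 0.6 -0.  -2.7] M [ 0.08 -0.    0.01] w 0.0293 j [  46.9   19.7    1.7    0.   -71.8 -102.9]
shift [ 0.271  -0.4506  0.0026] len 0.526 rows 8.4 roll 0.0015 rows 0.0
```

step_arm([
  [0.02, 0.009, -0.015, 0, 0],
  [0.02, 0.03, -0.05, 0, 0],
  [0.02, 0.055, -0.091, 0, 0],
  [0.02, 0.082, -0.136, 0, 0],
  [0.02, 0.109, -0.181, 0, 0],
])

```text
time_s: 8.0
tcp_pos: [0.5898, 0.1263, 0.2579]
eef_rot: [179.9, -0.2, -145.9]
contact_force: [2.0, -0.3, -2.8]
gripper_width: 0.029
```

step_arm([
  [0.02, 0.027, -0.045, 0, 0],
  [0.02, 0.054, -0.09, 0, 0],
  [0.02, 0.081, -0.135, 0, 0],
  [0.02, 0.103, -0.171, 0, 0],
  [0.02, 0.115, -0.19, 0, 0],
])

```text
time_s: 8.62
tcp_pos: [0.6007, -0.0957, 0.2578]
eef_rot: [179.9, -0.1, -146.1]
contact_force: [-0.0, -0.2, -2.6]
gripper_width: 0.029
```

```bash
python3 - <<'E'
from h import *
st();plan([0.6083,-0.1850,0.26],-146)
E
```

```text
t 8.62 tcp [ 0.6007 -0.0957  0.2578] rot [ 1.7989e+02 -1.4000e-01 -1.4605e+02] F [-0.  -0.2 -2.6] M [ 0.14 -0.05 -0.02] w 0.029 j [  9.3  14.   -6.9  -0.  -69.3 -65.3]
shift [ 0.0435 -0.0783 -0.0022] len 0.09 rows 1.4 roll -0.001 rows 0.0
```

step_arm([
  [0.02, 0.018, -0.032, 0, 0],
  [0.02, 0.033, -0.06, 0, 0],
  [0.02, 0.0435, -0.078, 0, 0],
  [0.02, 0.0435, -0.078, 0, 0],
  [0.02, 0.0435, -0.078, 0, 0],
])

```text
time_s: 9.25
tcp_pos: [0.6096, -0.1817, 0.2591]
eef_rot: [179.9, -0.0, -145.9]
contact_force: [0.5, -0.0, -3.4]
gripper_width: 0.0292
```

```bash
python3 - <<'E'
from h import *
st();d=look('side','s2');d2=look('scene','c2');st();d3=look('wrist','w3');plan([0.6083,-0.1850,0.26],-146)
for c,dd in (('side',d),('scene',d2)):
  tips(c,['bottle_amber'])
  W=cloud(dd); np.savez(c+'2.npz',W=W)
E
```

```text
t 9.25 tcp [ 0.6096 -0.1817  0.2591] rot [ 1.7995e+02 -3.0000e-02 -1.4593e+02] F [ 0.5 -0.  -3.4] M [0.06 0.02 0.03] w 0.0292 j [  0.9  16.5  -3.4  -0.  -70.2 -56.9]
t 9.35 tcp [ 0.6099 -0.1813  0.2595] rot [ 179.98   -0.   -145.87] F [ 0.6 -0.3 -3.1] M [ 0.02  0.02 -0.02] w 0.0291 j [  1.   16.5  -3.3  -0.  -70.2 -56.9]
shift [ 0.0036 -0.0022 -0.0004] len 0.004 rows 0.1 roll 0.0024 rows 0.0
side bottle_amber [([0.612, -0.1792, 0.1528], 0.91), ([0.6802, 0.2339, 0.0005], 0.27)]
scene bottle_amber [([0.6115, -0.1801, 0.1577], 0.89), ([0.5928, 0.1493, 0.0012], 0.64)]
```

View pics/s2.png

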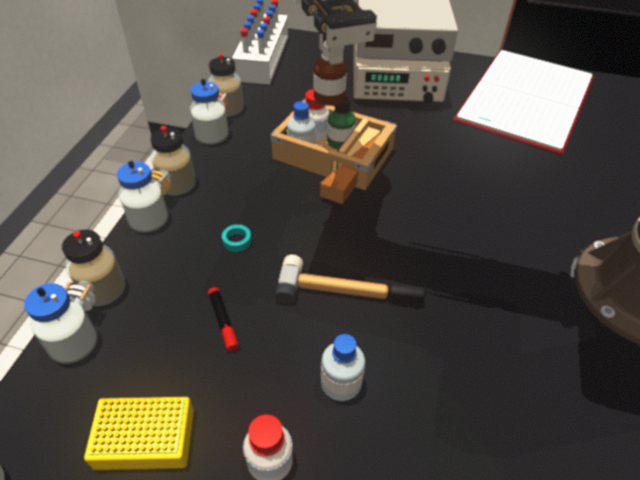

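View pics/c2.png

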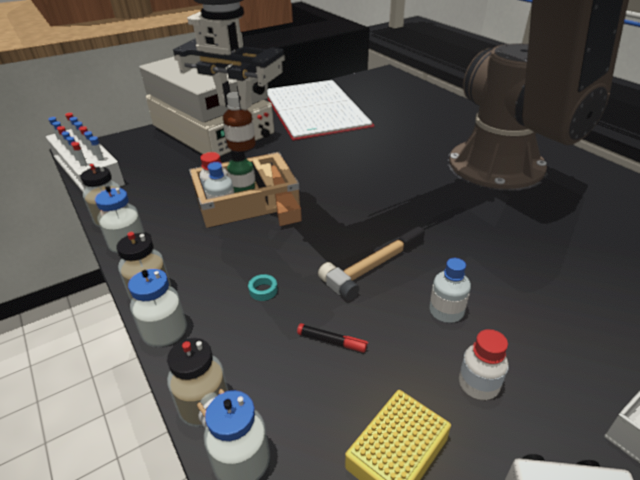

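View pics/w3.png

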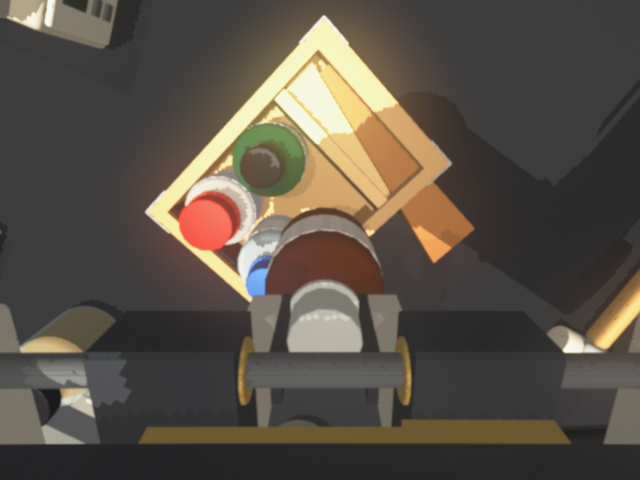

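```bash
python3 - <<'E'
from h import *
from scipy.optimize import least_squares
d=capture('wrist');Ww=cloud(d)
st()
for c,W in (('side',np.load('side2.npz')['W']),('scene',np.load('scene2.npz')['W']),('wrist',Ww)):
    h=W[...,2]
    for z0,z1 in ((.160,.19),(.19,.218)):
        m=(h>z0)&(h<z1)&(np.hypot(W[...,0]-.61,W[...,1]+.181)<.04); q=W[m][:,:2]
        if len(q)<40: print(c,len(q));continue
        f=lambda p:np.hypot(q[:,0]-p[0],q[:,1]-p[1])-.03
        s=least_squares(f,[.61,-.181],loss='soft_l1',f_scale=.001); print(c,z0,len(q),np.round(s.x,4),'rms',np.sqrt(np.mean(f(s.x)**2)).round(4))
    for nm,zt,cc in [("clear",.120,(.670,-.197)),("green",.116,(.596,-.246)),("white",.110,(.6576,-.2585))]:
        m=(abs(h-zt)<.005)&(np.hypot(W[...,0]-cc[0],W[...,1]-cc[1])<.03); q=W[m]
        if len(q)>20: print(c,nm,len(q),np.round(np.array(cv2.minEnclosingCircle(q[:,:2].astype(np.float32)*1000)[0]),1))
E
```

```text
t 9.55 tcp [ 0.6101 -0.1814  0.2598] rot [-1.8000e+02  1.0000e-02 -1.4587e+02] F [-0.3 -0.3 -3.5] M [-0.05  0.01  0.03] w 0.0286 j [  1.   16.5  -3.3  -0.  -70.2 -56.8]
side 0.16 429 [ 0.6077 -0.1832] rms 0.0014
side 0.19 460 [ 0.6075 -0.1819] rms 0.0013
side clear 124 [ 668.2 -196.5]
side green 63 [ 594.5 -244.9]
side white 82 [ 657.6 -255.3]
scene 0.16 383 [ 0.6099 -0.1818] rms 0.0013
scene 0.19 398 [ 0.6096 -0.1822] rms 0.0013
scene clear 99 [ 669.8 -194.6]
scene green 28 [ 598.7 -241.2]
scene white 155 [ 660.  -257.3]
wrist 0.16 854 [ 0.6102 -0.1825] rms 0.0003
wrist 0.19 1500 [ 0.61   -0.1825] rms 0.0003
wrist clear 506 [ 669.7 -201.5]
wrist green 1390 [ 596.1 -246.5]
wrist white 2242 [ 657.3 -258.6]
```

Fitting the body in the wrist view puts the held amber bottle upright at (610.1, -182.5) mm. The place is at (608.3, -185.3) mm, so I'll correct by about 3 mm and lower to just above the rim.

step_arm([
  [0.02, 0.003, -0.001, 0.01, 0],
  [0.02, 0.003, -0.001, 0.04, 0],
  [0.02, 0.003, -0.001, 0.07, 0],
  [0.02, 0.003, -0.001, 0.08, 0],
  [0.02, 0.003, -0.001, 0.08, 0],
])

```text
time_s: 10.18
tcp_pos: [0.6079, -0.1846, 0.1792]
eef_rot: [180.0, -0.1, -145.9]
contact_force: [0.9, 1.0, -1.5]
gripper_width: 0.0289
```

```bash
python3 - <<'E'
from h import *
from scipy.optimize import least_squares
capture('side')
d=look('wrist','w4');W=cloud(d);h=W[...,2]
st()
for z0,z1 in ((.08,.105),(.11,.135)):
        m=(h>z0)&(h<z1)&(np.hypot(W[...,0]-.61,W[...,1]+.181)<.04); q=W[m][:,:2]
        # only amber: reject other bottles
        f=lambda p:np.hypot(q[:,0]-p[0],q[:,1]-p[1])-.03
        s=least_squares(f,[.61,-.181],loss='soft_l1',f_scale=.001); print(z0,len(q),np.round(s.x,4),'rms',np.sqrt(np.mean(f(s.x)**2)).round(4))
for nm,zt,cc in [("green",.116,(.596,-.246)),("white",.110,(.6576,-.2585))]:
        m=(abs(h-zt)<.005)&(np.hypot(W[...,0]-cc[0],W[...,1]-cc[1])<.023); q=W[m]
        if len(q)>20: print(nm,len(q),np.round(cv2.minEnclosingCircle(q[:,:2].astype(np.float32)*1000)[0],1))
a=np.radians(-11.3);ex=np.array([np.cos(a),np.sin(a)]); ey=np.array([-ex[1],ex[0]])
D=W[...,:2]-np.array([.6083,-.1853]);x=D@ex;y=D@ey
m=(abs(h-.062)<.004)&(abs(x)<.06)&(y>.02)&(y<.06);print('wall y',len(y[m]),np.percentile(y[m],[2,50,98]))
m=(abs(h-.054)<.006)&(x>-.07)&(x<-.02)&(abs(y+.04)<.05);print('board face x',np.percentile(x[m],[50,90,98]))
E
```

```text
t 10.28 tcp [ 0.6089 -0.1847  0.1808] rot [-1.7993e+02  6.0000e-02 -1.4590e+02] F [ 0.8 -0.3 -2.5] M [ 0.06 -0.01 -0.02] w 0.0297 j [  0.7  19.5  -9.6   0.  -60.7 -56.6]
0.08 654 [ 0.6088 -0.1858] rms 0.0002
0.11 1303 [ 0.6084 -0.1859] rms 0.0002
green 2563 [ 595.7 -246.4]
white 3989 [ 656.9 -259. ]
wall y 1539 [0.02104985 0.0365611  0.04453739]
board face x [-0.05451679 -0.04768611 -0.02554077]
```

View pics/w4.png

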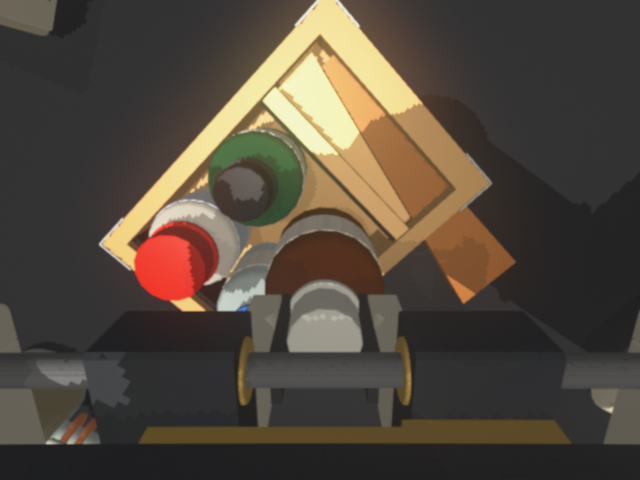

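step_arm([
  [0.02, 0.0005, 0, 0.015, 0],
  [0.02, 0.0005, 0, 0.03, 0],
  [0.02, 0.0005, 0, 0.045, 0],
  [0.02, 0.0005, 0, 0.055, 0],
  [0.02, 0.0005, 0, 0.062, 0],
])

```text
time_s: 10.9
tcp_pos: [0.6075, -0.1848, 0.1167]
eef_rot: [180.0, -0.0, -145.9]
contact_force: [0.5, -0.7, -2.7]
gripper_width: 0.0293
```

step_arm([
  [0.02, 0, 0, 0.002, 0],
  [0.02, 0, 0, 0.004, 0],
])

```text
time_s: 11.15
tcp_pos: [0.608, -0.1849, 0.1139]
eef_rot: [-180.0, 0.0, -145.9]
contact_force: [0.2, -0.7, -2.5]
gripper_width: 0.0289
```

No contact yet: the force reading is still just the bottle's weight.

step_arm([
  [0.02, 0, 0, 0.001, 0],
  [0.02, 0, 0, 0.002, 0],
  [0.02, 0, 0, 0.003, 0],
])

```text
time_s: 11.52
tcp_pos: [0.6083, -0.1851, 0.1127]
eef_rot: [-179.9, 0.1, -145.9]
contact_force: [-5.0, 2.8, 14.7]
gripper_width: 0.0289
```

```bash
python3 - <<'E'
from h import *
capture('side');st()
E
```

```text
t 11.57 tcp [ 0.6082 -0.1851  0.1127] rot [-1.7991e+02  6.0000e-02 -1.4589e+02] F [-3.4  0.9  9.8] M [0.59 1.43 0.05] w 0.0292 j [  0.7  23.1 -14.1   0.1 -52.7 -56.6]
```

step_arm([
  [0.02, 0, 0, -0.001, 0],
  [0.045, 0, 0, -0.001, 0],
  [0.045, 0, 0, -0.001, 0],
  [0.045, 0, 0, -0.001, 0],
])

```text
time_s: 12.08
tcp_pos: [0.6077, -0.1848, 0.1115]
eef_rot: [180.0, -0.0, -145.9]
contact_force: [-0.1, 0.4, -1.1]
gripper_width: 0.0448
```

```bash
python3 - <<'E'
from h import *
capture('side');st()
E
```

```text
t 12.12 tcp [ 0.6077 -0.1848  0.1114] rot [ 1.7999e+02 -1.0000e-02 -1.4592e+02] F [ 0.4 -0.8  0.4] M [ 0.05  0.03 -0.02] w 0.0448 j [  0.7  23.2 -14.1   0.  -52.7 -56.6]
```

Released. Next I'll rise straight up and check the bottle.

step_arm([
  [0.045, 0, 0, -0.03, 0],
  [0.045, 0, 0, -0.08, 0],
  [0.087, 0.02, 0.01, -0.14, 0.2],
  [0.087, 0.06, 0.05, -0.2, 0.4],
  [0.087, 0.08, 0.08, -0.25, 0.41],
])

```text
time_s: 12.75
tcp_pos: [0.5068, -0.1674, 0.3467]
eef_rot: [180.0, -0.0, -169.6]
contact_force: [1.2, 0.5, 0.8]
gripper_width: 0.0695
```

```bash
python3 - <<'E'
from h import *
st();d=look('wrist','w5');W=cloud(d);h=W[...,2];tips('wrist',['mallet_head','mallet_grip','mallet','wedge_butt','empty_place'])
for nm,zt,cc in [("amber",.118,(.608,-.185)),("clear",.120,(.670,-.197)),("green",.116,(.596,-.246)),("white",.110,(.6576,-.2585))]:
        m=(abs(h-zt)<.005)&(np.hypot(W[...,0]-cc[0],W[...,1]-cc[1])<.028); q=W[m]
        if len(q)>20: print(nm,len(q),np.round(cv2.minEnclosingCircle(q[:,:2].astype(np.float32)*1000)[0],1),np.median(q[:,2]).round(4))
for y in (.09,.15): plan([.50,.10,.38],-177)
E
```

```text
t 12.75 tcp [ 0.5068 -0.1674  0.3467] rot [ 1.7999e+02 -3.0000e-02 -1.6964e+02] F [1.2 0.5 0.8] M [ 0.05 -0.18  0.02] w 0.0695 j [  2.8   4.2  -7.4  -0.  -78.5 -82.4]
wrist mallet_head [([0.592, 0.1516, 0.0179], 0.79)]
wrist mallet_grip [([0.5441, 0.1486, 0.0134], 0.76)]
wrist mallet [([0.5875, 0.1555, 0.0006], 0.96), ([0.6082, -0.178, 0.008], 0.3)]
wrist wedge_butt [([0.5682, -0.0604, 0.0247], 0.71)]
wrist empty_place []
amber 637 [ 608.  -185.9] 0.1186
clear 376 [ 668.9 -196.9] 0.1206
green 670 [ 596.4 -246.2] 0.1167
shift [-0.0412  0.2642 -0.0352] len 0.27 rows 4.3 roll 0.1326 rows 0.7
shift [-0.0412  0.2642 -0.0352] len 0.27 rows 4.3 roll 0.1326 rows 0.7
```

View pics/w5.png

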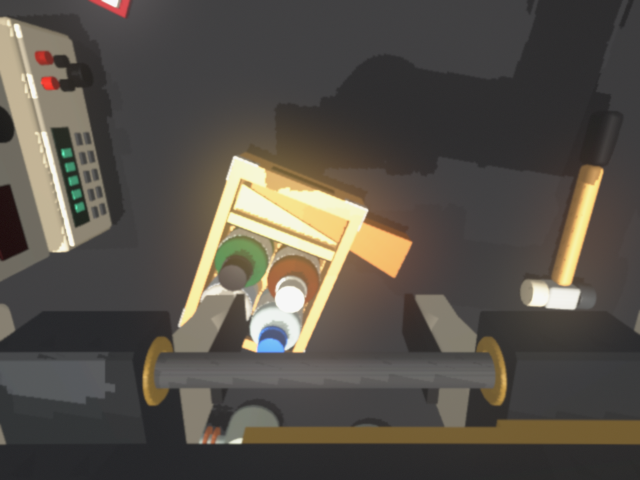

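The amber bottle stands in its place: its cap is at pixel (290, 294) and its top at z = 118.6 mm, so it's on the floor. Next is the mallet.

step_arm([
  [0.06, -0.04, 0.29, -0.01, 0.13],
  [0.06, -0.04, 0.29, -0.01, 0.13],
  [0.06, -0.04, 0.29, -0.01, 0.13],
  [0.06, -0.04, 0.29, -0.01, 0.13],
  [0.06, -0.04, 0.29, -0.01, 0.13],
])

```text
time_s: 13.68
tcp_pos: [0.4941, 0.1275, 0.3539]
eef_rot: [-179.9, -0.2, -176.8]
contact_force: [0.4, -0.2, 0.4]
gripper_width: 0.06
```

```bash
python3 - <<'E'
from h import *
d=look('wrist','w6');W=cloud(d);h=W[...,2];st()
m=(h>.02)&(h<.045)&(W[...,0]>.3)&(W[...,0]<.65)&(abs(W[...,1]-.15)<.07)
P=W[m]
# handle: exclude head
hd=P[(P[:,0]<.56)&(P[:,0]>.44)&(P[:,2]<.035)]
vx,vy,x0,y0=cv2.fitLine(hd[:,:2].astype(np.float32),cv2.DIST_HUBER,0,.001,.001).ravel()
print(len(hd),'dir',np.degrees(np.arctan2(vy,vx)),x0,y0,'y at .54',y0+(.54-x0)*vy/vx,'zmed',np.median(hd[:,2]))
hp=P[(P[:,0]>.565)&(P[:,2]>.03)]
print('head',cv2.minAreaRect(hp[:,:2].astype(np.float32)*1000),np.median(hp[:,2]))
end=P[(P[:,0]<.44)]; print('end minx',end[:,0].min() if len(end) else None)
tips('wrist',['mallet_head','mallet_grip'])
E
```

```text
t 13.72 tcp [0.4944 0.1306 0.3536] rot [-1.7997e+02 -1.5000e-01 -1.7674e+02] F [0.5 2.3 1.6] M [ 0.5  -0.24 -0.02] w 0.0598 j [ 3.680e+01  1.900e+00 -9.000e+00 -1.000e-01 -7.930e+01 -1.235e+02]
1513 dir 6.5439544 0.49743247 0.14158167 y at .54 0.1464647 zmed 0.02830372880835147
head ((583.9425659179688, 151.34898376464844), (38.22956848144531, 80.12776947021484), 7.254125118255615) 0.0326733427946575
end minx 0.36590831955684633
wrist mallet_head [([0.5916, 0.1542, 0.0159], 0.69)]
wrist mallet_grip [([0.54, 0.1476, 0.0171], 0.69)]
```

View pics/w6.png

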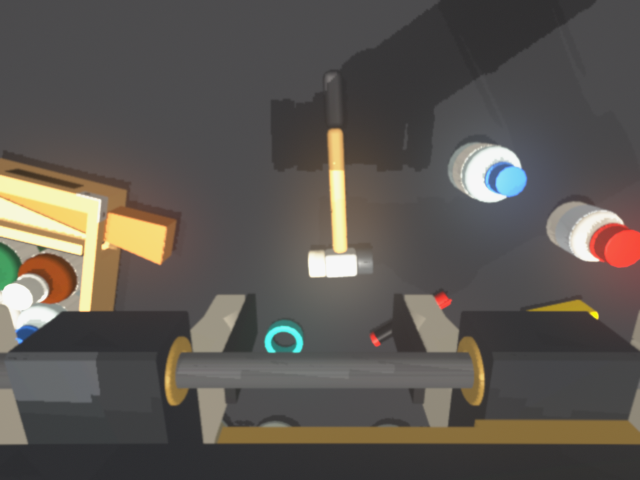

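The wrist view shows the mallet handle running from pixel (335, 130) to (340, 250), with the ivory face toward the crate. The mallet yaw is about 6.6°. I'll grasp it at about (0.537, 0.1461).

```bash
python3 -c "
from h import *
capture('side');st();plan([0.537,0.1461,0.06],-173.4)"
```

```text
t 13.88 tcp [0.4943 0.1258 0.3538] rot [-1.7989e+02 -1.7000e-01 -1.7675e+02] F [ 0.9  0.4 -0.1] M [-0.05  0.02  0.01] w 0.06 j [  36.4    1.8   -9.1   -0.   -79.4 -123.1]
shift [-0.0438  0.0178  0.2938] len 0.298 rows 4.8 roll -0.0585 rows 0.3
```

step_arm([
  [0.06, -0.044, 0.018, 0.29, -0.058],
  [0.06, -0.044, 0.018, 0.29, -0.058],
  [0.06, -0.044, 0.018, 0.29, -0.058],
  [0.06, -0.044, 0.018, 0.29, -0.058],
  [0.06, -0.044, 0.018, 0.29, -0.058],
])

```text
time_s: 14.5
tcp_pos: [0.5365, 0.1433, 0.0621]
eef_rot: [-179.9, -0.2, -173.6]
contact_force: [0.5, 0.5, 0.1]
gripper_width: 0.06
```

```bash
python3 -c "
from h import *
for i in range(3): capture('side')
d=look('wrist','w7')
W=cloud(d);h=W[...,2]
m=(h>.022)&(h<.034)&(W[...,0]>.42)&(W[...,0]<.56)&(abs(W[...,1]-.15)<.04);P=W[m];print(len(P))
if len(P)>50:
  vx,vy,x0,y0=cv2.fitLine(P[:,:2].astype(np.float32),cv2.DIST_HUBER,0,.001,.001).ravel()
  print(np.degrees(np.arctan(vy/vx)),'y at .537',y0+(.537-x0)*vy/vx,P[:,0].min(),P[:,0].max())
st();plan([0.537,0.1461,0.023],-173.4)"
```

```text
12251
6.53985 y at .537 0.14618668 0.42000195264650664 0.5599813144612505
t 14.7 tcp [0.5373 0.1442 0.0653] rot [-1.7991e+02 -1.2000e-01 -1.7359e+02] F [ 0.3 -0.7  0.8] M [ 0.07 -0.11 -0.03] w 0.06 j [  35.2   20.1  -26.9    0.   -43.1 -118.8]
shift [0.0001 0.0019 0.0423] len 0.042 rows 0.7 roll -0.0032 rows 0.0
```

View pics/w7.png

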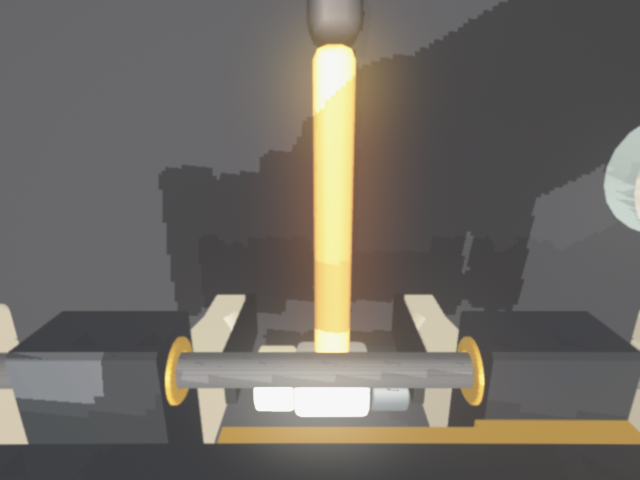

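The handle runs down the middle at column 333, slightly right of the point between the fingers. I'll descend and close on it.

step_arm([
  [0.06, 0, 0.002, 0.02, 0],
  [0.05, 0, 0.002, 0.035, 0],
  [0.04, 0, 0.002, 0.042, 0],
  [0.01, 0, 0.002, 0.042, 0],
  [0.01, 0, 0.002, 0.042, 0],
], newtons=55)

```text
time_s: 15.32
tcp_pos: [0.5374, 0.1476, 0.0243]
eef_rot: [180.0, 0.1, -173.5]
contact_force: [0.2, 0.2, -0.1]
gripper_width: 0.0256
```

step_arm([
  [0.01, 0, 0, 0, 0],
  [0.01, 0, 0, 0, 0],
  [0.01, 0, 0, 0, 0],
])

```text
time_s: 15.7
tcp_pos: [0.5373, 0.1476, 0.0242]
eef_rot: [180.0, 0.0, -173.5]
contact_force: [-1.7, -0.5, 6.9]
gripper_width: 0.0174
```

```bash
python3 -c "
from h import *
st()"
```

```text
t 15.7 tcp [0.5373 0.1476 0.0242] rot [ 1.7999e+02  4.0000e-02 -1.7352e+02] F [-1.7 -0.5  6.9] M [-0.11  0.44 -0.08] w 0.0174 j [  35.5   23.5  -28.9    0.   -37.6 -119. ]
```

step_arm([
  [0.01, 0, 0, -0.005, 0],
  [0.01, 0, 0, -0.02, 0],
  [0.01, 0, 0, -0.04, 0],
], newtons=60)

```text
time_s: 16.08
tcp_pos: [0.5366, 0.1471, 0.0641]
eef_rot: [-180.0, -0.1, -173.5]
contact_force: [0.9, 0.1, -2.9]
gripper_width: 0.0179
```

```bash
python3 -c "
from h import *
capture('side');st();plan([0.5387,0.0454,0.05],168.7)"
```

```text
t 16.12 tcp [0.5382 0.1479 0.0671] rot [ 1.7995e+02  1.6000e-01 -1.7350e+02] F [ 0.7  0.8 -0.4] M [ 0.11 -0.16  0.01] w 0.0177 j [  35.5   20.   -26.8    0.   -43.  -119. ]
shift [ 0.0111 -0.1019  0.0171] len 0.104 rows 1.7 roll 0.3106 rows 1.7
```

step_arm([
  [0.01, 0.003, -0.025, 0, 0.08],
  [0.01, 0.006, -0.055, 0.008, 0.17],
  [0.01, 0.009, -0.085, 0.014, 0.26],
  [0.01, 0.011, -0.102, 0.017, 0.311],
  [0.01, 0.011, -0.102, 0.017, 0.311],
])

```text
time_s: 16.75
tcp_pos: [0.5374, 0.0438, 0.0465]
eef_rot: [-180.0, -0.0, 168.6]
contact_force: [-0.2, 0.7, -2.4]
gripper_width: 0.0177
```

```bash
python3 - <<'E'
from h import *
for i in range(2): capture('side')
d=look('side','s3');tips('side',['mallet_head','wedge_butt','mallet_grip']);d2=look('scene','c3');tips('scene',['mallet_head','wedge_butt','mallet_grip']);st();plan([0.5387,0.0454,0.034],168.7)
W=cloud(d)
E
```

```text
side mallet_head []
side wedge_butt []
side mallet_grip [([0.541, 0.0435, 0.0379], 0.64)]
scene mallet_head [([0.5883, 0.0362, 0.0443], 0.79)]
scene wedge_butt [([0.5706, -0.0602, 0.0242], 0.93)]
scene mallet_grip [([0.5405, 0.0509, 0.0377], 0.57), ([0.5669, -0.0596, 0.024], 0.32)]
t 17.25 tcp [0.5376 0.0452 0.0466] rot [1.7999e+02 1.0000e-02 1.6868e+02] F [ 0.7  0.5 -3.8] M [-0.08  0.04 -0.01] w 0.0176 j [  25.6   20.3  -30.1   -0.   -39.6 -126.9]
shift [-0.001   0.0004  0.0126] len 0.013 rows 0.2 roll -0.0004 rows 0.0
```

View pics/s3.png

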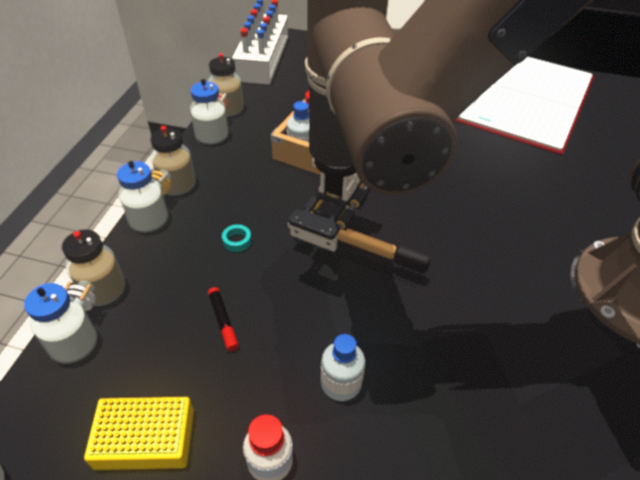

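View pics/c3.png

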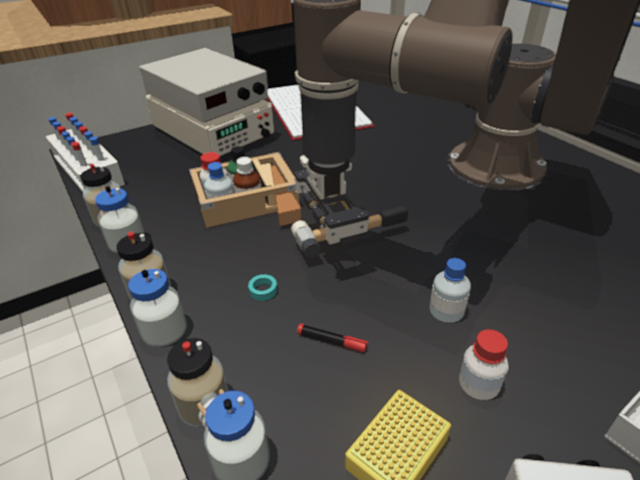

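Gripper and mallet are lined up with the wedge: in the scene view the mallet head is at about pixel (303, 235) and the butt at (288, 208). I'll lower to strike height and give the first blow.

step_arm([
  [0.01, -0.001, 0, 0.0125, 0],
  [0.01, -0.001, -0.03, 0.0125, 0],
  [0.01, -0.001, -0.075, 0.0125, 0],
  [0.01, -0.001, -0.075, 0.0125, 0],
  [0.01, -0.001, -0.02, 0.0125, 0],
])

```text
time_s: 17.88
tcp_pos: [0.5337, 0.0228, 0.0332]
eef_rot: [-179.9, -0.1, 168.3]
contact_force: [1.5, 0.4, -2.9]
gripper_width: 0.0175
```

```bash
python3 - <<'E'
from h import *
st();tips('scene',[]) ;d2=look('scene','c4');tips('scene',['mallet_head','wedge_butt','wedge']);st();plan([0.5387,0.0454,0.034],168.7)
E
```

```text
t 17.88 tcp [0.5337 0.0228 0.0332] rot [-1.7994e+02 -9.0000e-02  1.6832e+02] F [ 1.5  0.4 -2.9] M [ 0.07 -0.31 -0.05] w 0.0175 j [  23.5   21.1  -31.3   -0.   -37.6 -125.2]
scene mallet_head [([0.5836, 0.0116, 0.0262], 0.81), ([0.5247, -0.1734, 0.013], 0.59)]
scene wedge_butt [([0.5634, -0.085, 0.0219], 0.75)]
scene wedge []
t 18.07 tcp [0.5348 0.0262 0.0335] rot [-1.7999e+02 -2.0000e-02  1.6875e+02] F [-1.1 -0.9 -3.5] M [-0.08  0.07  0.  ] w 0.0176 j [  23.8   21.2  -31.2   -0.   -37.6 -125. ]
shift [-0.0001  0.0196 -0.0005] len 0.02 rows 0.3 roll 0.0008 rows 0.0
```

step_arm([
  [0.01, 0, -0.03, 0, 0],
  [0.01, 0, -0.075, 0, 0],
  [0.01, 0, -0.075, 0, 0],
  [0.01, 0, -0.02, 0, 0],
  [0.01, 0, -0.02, 0, 0],
])

```text
time_s: 18.7
tcp_pos: [0.5321, 0.0079, 0.0341]
eef_rot: [180.0, 0.1, 168.8]
contact_force: [0.0, -0.3, -3.4]
gripper_width: 0.0176
```

```bash
cat >> h.py <<'E'
O=np.array([.6058,-.2158]);_a=np.radians(-11.3);EX=np.array([np.cos(_a),np.sin(_a)]);EY=np.array([-EX[1],EX[0]])
def cr(p): D=np.asarray(p)[...,:2]-O; return np.stack([D@EX,D@EY],-1)
def wedge():
    d=capture('scene');W=cloud(d);C=cr(W);h=W[...,2]
    m=(abs(h-.044)<.004)&(C[...,0]>-.088)&(C[...,0]<-.045)&(C[...,1]>.076)&(C[...,1]<.16)
    y=C[...,1][m]; print('wedge top max y',len(y),np.round(np.percentile(y,[50,95,99]),4) if len(y) else '')
    for x in spotter.tip_of('scene','wedge_butt')[:1]: print('butt spot',cr(x['location']).round(4),round(x['p'],2))
    s=st(); c=cr(s['tcp_pos']); print('head face y',round(c[1]-.04,4),'head x',round(c[0]+.051,4)); return d
E
python3 - <<'E'
from h import *
wedge()
E
```

```text
wedge top max y 161 [0.0927 0.1048 0.1057]
butt spot [-0.0696  0.1032] 0.61
t 18.8 tcp [0.5303 0.006  0.0337] rot [-1.7998e+02 -5.0000e-02  1.6871e+02] F [-0.1 -0.4 -3.8] M [-0.11  0.12 -0.03] w 0.0174 j [  21.8   20.8  -31.9   -0.   -37.4 -123.1]
head face y 0.1627 head x -0.0665
```

step_arm([
  [0.01, 0, -0.02, 0, 0],
  [0.01, 0, -0.07, 0, 0],
  [0.01, 0, -0.07, 0, 0],
  [0.01, 0, -0.07, 0, 0],
])

```text
time_s: 19.3
tcp_pos: [0.5151, -0.0626, 0.0332]
eef_rot: [179.9, -0.1, 168.5]
contact_force: [-4.2, 19.2, -5.5]
gripper_width: 0.0198
```

step_arm([
  [0.01, 0, 0.05, 0, 0],
  [0.01, 0, 0.05, 0, 0],
])

```text
time_s: 19.55
tcp_pos: [0.5273, -0.0134, 0.0342]
eef_rot: [180.0, 0.0, 168.7]
contact_force: [0.5, -1.0, -2.5]
gripper_width: 0.0173
```

```bash
python3 - <<'E'
from h import *
wedge()
E
```

```text
wedge top max y 193 [0.0972 0.157  0.1596]
butt spot [-0.0706  0.0986] 0.72
t 19.65 tcp [ 0.526  -0.015   0.0339] rot [-1.7998e+02 -5.0000e-02  1.6864e+02] F [ 0.1 -0.6 -3.7] M [-0.05  0.12  0.  ] w 0.0175 j [  19.7   20.5  -32.4   -0.   -37.2 -121.1]
head face y 0.1412 head x -0.0666
```

step_arm([
  [0.01, 0, 0.02, 0, 0],
  [0.01, 0, -0.002, 0, 0],
  [0.01, 0, -0.057, 0, 0],
  [0.01, 0, -0.057, 0, 0],
])

```text
time_s: 20.15
tcp_pos: [0.5149, -0.0695, 0.0337]
eef_rot: [179.8, 0.0, 168.5]
contact_force: [-2.3, 21.5, -6.0]
gripper_width: 0.0219
```

step_arm([
  [0.01, 0, 0.06, 0, 0],
  [0.01, 0, 0.06, 0, 0],
])

```text
time_s: 20.4
tcp_pos: [0.5289, -0.0088, 0.0344]
eef_rot: [180.0, 0.1, 168.8]
contact_force: [0.0, -0.3, -2.2]
gripper_width: 0.0174
```

```bash
python3 - <<'E'
from h import *
wedge()
E
```

```text
wedge top max y 175 [0.094  0.1572 0.1592]
butt spot [-0.0678  0.0988] 0.73
t 20.5 tcp [ 0.5271 -0.011   0.034 ] rot [-1.7999e+02 -2.0000e-02  1.6869e+02] F [ 0.2 -0.6 -3.2] M [-0.08  0.06 -0.02] w 0.0176 j [  20.1   20.5  -32.3   -0.   -37.2 -121.4]
head face y 0.1455 head x -0.0663
```

```bash
python3 - <<'E'
from h import *
d=look('scene','c5');im=d['image'];cv2.imwrite('pics/c5z.png',cv2.resize(im[130:260,170:350],None,fx=4,fy=4,interpolation=cv2.INTER_CUBIC)[:,:,::-1])
W=cloud(d);C=cr(W);h=W[...,2]
for z0,z1 in ((.015,.03),(.03,.04),(.038,.048)):
    m=(h>z0)&(h<z1)&(C[...,0]>-.088)&(C[...,0]<-.05)&(C[...,1]>.076)&(C[...,1]<.13); y=C[...,1][m];print(z0,len(y),np.percentile(y,[50,90,99]).round(4))
# brace board position: points z~.054
m=(abs(h-.054)<.003)&(C[...,0]>-.08)&(C[...,0]<-.01)&(abs(C[...,1])<.06); print('board x',len(C[m]),np.percentile(C[...,0][m],[5,50,95]).round(4))
d=look('wrist','w8')
E
```

```text
0.015 94 [0.1003 0.1029 0.1042]
0.03 59 [0.1001 0.1022 0.1034]
0.038 147 [0.093  0.1014 0.1034]
board x 11 [-0.0731 -0.0307 -0.0216]
```

View pics/c5z.png

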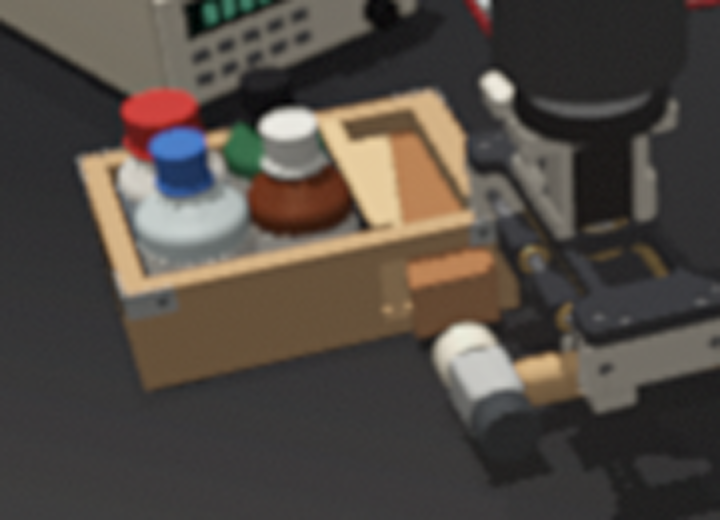

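View pics/w8.png

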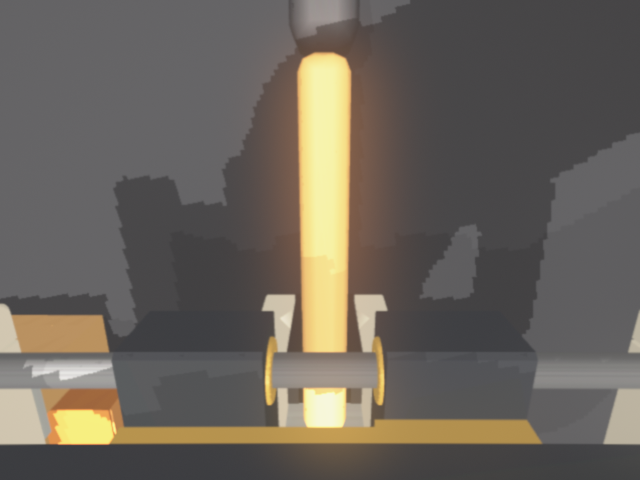

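The wedge butt is at crate y of about 0.101, so it's 42 mm in. The mallet is still straight in the grip. The next blows get a full-speed run-up.

step_arm([
  [0.01, 0, 0.06, 0, 0],
  [0.01, 0, -0.0025, 0, 0],
  [0.01, 0, -0.062, 0, 0],
  [0.01, 0, -0.01, 0, 0],
  [0.01, 0, 0, 0, 0],
])

```text
time_s: 21.22
tcp_pos: [0.5281, -0.0119, 0.0344]
eef_rot: [180.0, 0.1, 168.5]
contact_force: [0.4, -0.6, -3.8]
gripper_width: 0.0178
```

```bash
cat >> h.py <<'E'
def wedge2():
    capture('scene');d=capture('scene');W=cloud(d);C=cr(W);h=W[...,2]
    for z0,z1 in ((.015,.03),(.038,.048)):
        m=(h>z0)&(h<z1)&(C[...,0]>-.088)&(C[...,0]<-.05)&(C[...,1]>.076)&(C[...,1]<.125); y=C[...,1][m];print(z0,len(y),np.percentile(y,[50,90,99]).round(4))
    s=st(); c=cr(s['tcp_pos']); print('head face y',round(c[1]-.04,4),'head x',round(c[0]+.051,4))
    return d
E
python3 - <<'E'
from h import *
d=wedge2()
E
```

```text
0.015 99 [0.1002 0.1018 0.1034]
0.038 141 [0.0917 0.1005 0.1027]
t 21.32 tcp [ 0.5274 -0.0113  0.0341] rot [-180.     -0.    168.64] F [ 0.1 -0.6 -3.4] M [-0.01  0.09  0.02] w 0.0179 j [  20.1   20.5  -32.2   -0.   -37.2 -121.5]
head face y 0.1452 head x -0.0659
```

step_arm([
  [0.01, 0, 0.06, 0, 0],
  [0.01, 0, -0.0025, 0, 0],
  [0.01, 0, -0.065, 0, 0],
  [0.01, 0, -0.07, 0, 0],
])

```text
time_s: 21.82
tcp_pos: [0.5111, -0.0794, 0.0332]
eef_rot: [179.8, -0.1, 168.6]
contact_force: [-9.1, 35.7, -5.4]
gripper_width: 0.0236
```

step_arm([
  [0.01, 0, 0.062, 0, 0],
  [0.01, 0, 0.11, 0, 0],
  [0.01, 0, 0.062, 0, 0],
  [0.01, 0, 0.0, 0, 0],
  [0.01, 0, 0.0, 0, 0],
])

```text
time_s: 22.45
tcp_pos: [0.5116, -0.0801, 0.0335]
eef_rot: [179.9, -0.1, 168.6]
contact_force: [-4.8, 22.5, -4.1]
gripper_width: 0.0231
```

step_arm([
  [0.01, 0, 0.062, 0, 0],
  [0.01, 0, 0.07, 0, 0],
])

```text
time_s: 22.7
tcp_pos: [0.5281, -0.0094, 0.0343]
eef_rot: [180.0, 0.1, 168.8]
contact_force: [0.1, 0.2, -3.1]
gripper_width: 0.0178
```

```bash
python3 - <<'E'
from h import *
d=wedge2()
E
```

```text
0.015 90 [0.099  0.1005 0.1026]
0.038 137 [0.0921 0.0994 0.1012]
t 22.8 tcp [ 0.527  -0.0108  0.0339] rot [-1.7998e+02 -3.0000e-02  1.6874e+02] F [ 0.2 -0.6 -3.2] M [-0.04  0.16 -0.02] w 0.018 j [  20.2   20.5  -32.3   -0.   -37.2 -121.4]
head face y 0.1456 head x -0.0664
```

step_arm([
  [0.01, 0, 0.05, 0, 0],
  [0.01, 0, -0.012, 0, 0],
  [0.01, 0, -0.074, 0, 0],
  [0.01, 0, -0.02, 0, 0],
  [0.01, 0, 0.042, 0, 0],
])

```text
time_s: 23.42
tcp_pos: [0.5359, 0.027, 0.0344]
eef_rot: [180.0, 0.0, 168.2]
contact_force: [1.8, -1.1, -2.7]
gripper_width: 0.0175
```

step_arm([
  [0.01, 0, 0.01, 0, 0],
  [0.01, 0, -0.052, 0, 0],
  [0.01, 0, -0.115, 0, 0],
  [0.01, 0, -0.06, 0, 0],
  [0.01, 0, 0.002, 0, 0],
])

```text
time_s: 24.05
tcp_pos: [0.5359, 0.0284, 0.0343]
eef_rot: [-180.0, -0.0, 168.2]
contact_force: [1.6, -0.3, -3.4]
gripper_width: 0.0174
```

step_arm([
  [0.01, 0, 0.01, 0, 0],
  [0.01, 0, -0.052, 0, 0],
  [0.01, 0, -0.115, 0, 0],
  [0.01, 0, -0.06, 0, 0],
  [0.01, 0, 0.002, 0, 0],
])

```text
time_s: 24.68
tcp_pos: [0.5361, 0.0303, 0.0341]
eef_rot: [-180.0, -0.0, 168.2]
contact_force: [1.5, 0.4, -3.0]
gripper_width: 0.0179
```

```bash
python3 - <<'E'
from h import *
d=wedge2();im=d['image'];cv2.imwrite('pics/c6z.png',cv2.resize(im[130:260,170:350],None,fx=4,fy=4,interpolation=cv2.INTER_CUBIC)[:,:,::-1])
E
```

```text
0.015 89 [0.098  0.0996 0.1014]
0.038 132 [0.0917 0.0991 0.1012]
t 24.77 tcp [0.5381 0.0362 0.0344] rot [1.7994e+02 1.1000e-01 1.6876e+02] F [ 0.4 -2.  -2.8] M [-0.5   0.14 -0.11] w 0.0175 j [  24.7   21.3  -30.8    0.   -37.8 -126. ]
head face y 0.1938 head x -0.0648
```

View pics/c6z.png

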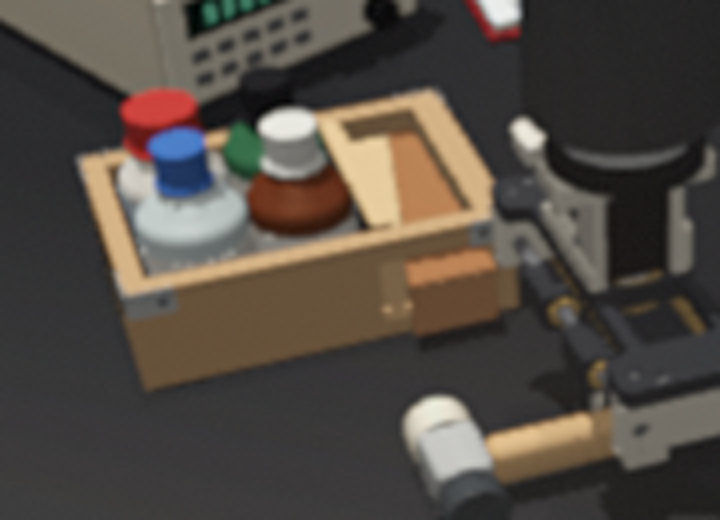

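The wedge is at about 0.098 and still creeping about 1 mm per few blows. The zoom also shows the mallet sliding outward in the grip: there is more handle visible between pixels (490, 450) and (615, 430). I'll set it down here and regrip nearer the head.

step_arm([
  [0.01, 0, 0, 0.004, 0],
  [0.01, 0, 0, 0.008, 0],
  [0.01, 0, 0, 0.01, 0],
])

```text
time_s: 25.15
tcp_pos: [0.5354, 0.0327, 0.0268]
eef_rot: [-180.0, -0.0, 168.7]
contact_force: [-22.6, 5.6, 56.0]
gripper_width: 0.0174
```

```bash
python3 - <<'E'
from h import *
capture('scene');st()
E
```

```text
t 25.2 tcp [0.5354 0.0327 0.0269] rot [-1.7996e+02 -3.0000e-02  1.6865e+02] F [-16.5   4.8  36.8] M [ 1.24  5.65 -0.03] w 0.0179 j [  24.5   21.8  -31.4    0.   -36.8 -125.8]
```

step_arm([
  [0.01, 0, 0, -0.003, 0],
  [0.04, 0, 0, -0.003, 0],
  [0.05, 0, 0, -0.003, 0],
  [0.05, 0, 0, -0.04, 0],
  [0.05, 0, 0, -0.04, 0],
])

```text
time_s: 25.82
tcp_pos: [0.5382, 0.0342, 0.0661]
eef_rot: [179.9, 0.2, 168.7]
contact_force: [0.0, -0.4, 0.2]
gripper_width: 0.0482
```

```bash
cat > mm.py <<'E'
from h import *
for i in range(2):capture('side')
d=look('wrist','w9');d2=look('scene','c7')
W=cloud(d);h=W[...,2]
m=(h>.02)&(h<.034)&(W[...,0]>.40)&(W[...,0]<.60)&(abs(W[...,1]-.04)<.06);P=W[m];print(len(P))
vx,vy,x0,y0=cv2.fitLine(P[:,:2].astype(np.float32),cv2.DIST_HUBER,0,.001,.001).ravel()
print('dir',np.degrees(np.arctan(vy/vx)),x0,y0,'y at .55',y0+(.55-x0)*vy/vx)
W=cloud(d2);h=W[...,2]
m=(h>.028)&(h<.037)&(W[...,0]>.55)&(W[...,0]<.66)&(abs(W[...,1]-.03)<.07);P=W[m]
print('scene head',len(P),cv2.minAreaRect(P[:,:2].astype(np.float32)*1000) if len(P)>5 else '')
tips('scene',['mallet_head','mallet_grip','mallet'])
im=d2['image'];cv2.imwrite('pics/c7z.png',cv2.resize(im[150:270,230:450],None,fx=3.5,fy=3.5,interpolation=cv2.INTER_CUBIC)[:,:,::-1])
st()
E
python3 mm.py
```

```text
13213
dir -11.837297 0.48857853 0.041534502 y at .55 0.02866115
scene head 407 ((594.518798828125, 22.314743041992188), (81.48538970947266, 90.56501007080078), 76.97907257080078)
scene mallet_head [([0.6254, 0.0137, 0.0195], 0.65)]
scene mallet_grip [([0.5794, 0.0294, 0.0138], 0.94)]
scene mallet [([0.6281, 0.0091, 0.0007], 0.6)]
t 26.18 tcp [0.536  0.0336 0.0633] rot [-1.7996e+02 -7.0000e-02  1.6864e+02] F [-0.5  0.3 -0.1] M [-0.05  0.   -0.01] w 0.0502 j [  24.5   18.8  -29.5   -0.   -41.8 -125.9]
```

View pics/c7z.png

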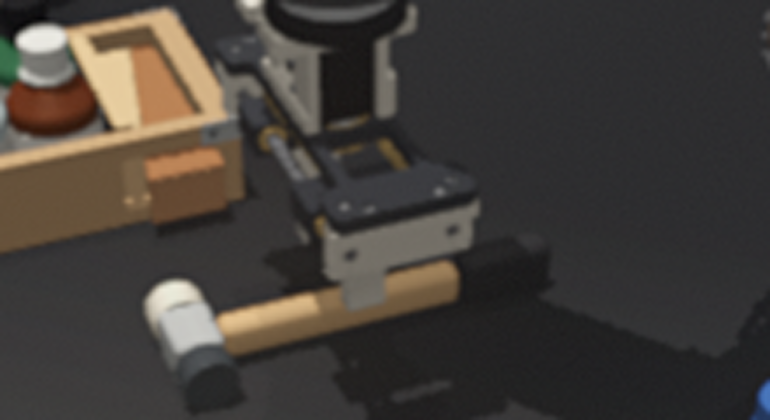

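View pics/w9.png

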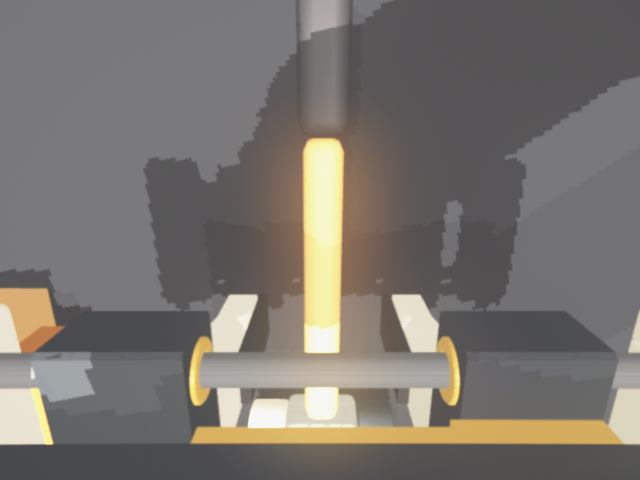

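```bash
python3 - <<'E'
from h import *
d=capture('wrist');W=cloud(d);u=np.array([np.cos(np.radians(-11.8)),np.sin(np.radians(-11.8))])
im=d['image'].astype(int)
for r_ in range(120,165,4): print(r_,im[r_,322],W[r_,322].round(4))
b=W[142,322][:2]; print('head',b+.165*u,'grip40',b+.125*u)
g=b+.124*u
st();plan([g[0],g[1],.0234],168.2)
E
```

```text
120 [138 125 118] [0.4555 0.0476 0.0346]
124 [136 123 115] [0.457  0.0473 0.0342]
128 [128 113 103] [0.4585 0.047  0.0339]
132 [124 107  97] [0.4601 0.0467 0.0327]
136 [120 100  86] [0.4618 0.0463 0.0303]
140 [235 194 122] [0.4639 0.0458 0.0228]
144 [247 242 164] [0.4652 0.0456 0.0274]
148 [247 246 182] [0.4669 0.0453 0.0272]
152 [247 247 200] [0.4684 0.0449 0.0284]
156 [247 247 207] [0.4701 0.0446 0.0286]
160 [247 247 207] [0.4717 0.0443 0.0293]
164 [247 247 208] [0.4733 0.044  0.0299]
head [0.62603837 0.01197981] grip40 [0.58688368 0.02015965]
t 26.23 tcp [0.5361 0.0337 0.0635] rot [-1.7996e+02 -5.0000e-02  1.6864e+02] F [-0.3 -0.5 -0.1] M [ 0.   -0.04 -0.01] w 0.0502 j [  24.5   18.8  -29.5   -0.   -41.8 -125.9]
shift [-0.0515 -0.0032  0.0401] len 0.065 rows 1.0 roll 0.0077 rows 0.0
```

The head is near (0.625, 0.012). I'll regrip 40 mm behind it.

step_arm([
  [0.05, -0.025, -0.002, 0, 0.004],
  [0.05, -0.049, -0.003, 0.005, 0.008],
  [0.05, -0.049, -0.003, 0.025, 0.008],
  [0.05, -0.049, -0.003, 0.04, 0.008],
  [0.01, -0.049, -0.003, 0.04, 0.008],
])

```text
time_s: 26.85
tcp_pos: [0.5826, 0.0209, 0.0226]
eef_rot: [-179.9, -0.2, 168.2]
contact_force: [0.9, 0.5, 0.4]
gripper_width: 0.0446
```

step_arm([
  [0.01, 0, 0, 0, 0],
  [0.01, 0, 0, 0, 0],
  [0.01, 0, 0, 0, 0],
  [0.01, 0, 0, 0, 0],
  [0.01, 0, 0, -0.01, 0],
], newtons=60)

```text
time_s: 27.48
tcp_pos: [0.5828, 0.0209, 0.0335]
eef_rot: [-179.9, -0.1, 168.2]
contact_force: [0.5, 0.1, -3.6]
gripper_width: 0.0176
```

```bash
python3 - <<'E'
from h import *
capture('side');capture('side');d=look('scene','c8');tips('scene',['mallet_head']);s=st();c=cr(s['tcp_pos']);print(c)
im=d['image'];cv2.imwrite('pics/c8z.png',cv2.resize(im[150:270,230:450],None,fx=3.5,fy=3.5,interpolation=cv2.INTER_CUBIC)[:,:,::-1])
t=O+(-.066-.040)*EX+(.098+.04+.06)*EY; plan([*t,.034],168.7)
E
```

```text
scene mallet_head [([0.6255, 0.0126, 0.0284], 0.8)]
t 27.68 tcp [0.5837 0.0212 0.0342] rot [179.99   0.   168.17] F [-0.2  0.1 -4.1] M [-0.02  0.05  0.04] w 0.0172 j [  21.2   24.6  -24.9   -0.   -40.5 -123.1]
[-0.0680641   0.22806438]
shift [ 0.0377 -0.0304  0.0002] len 0.048 rows 0.8 roll -0.0092 rows 0.0
```

View pics/c8z.png

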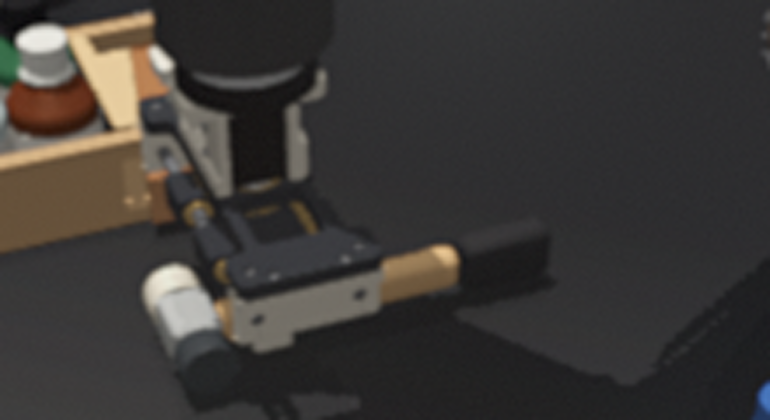

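step_arm([
  [0.01, 0.018, 0, 0, 0],
  [0.01, 0.038, -0.01, 0, -0.009],
  [0.01, 0.038, -0.03, 0, -0.009],
  [0.01, 0.038, -0.03, 0, -0.009],
])

```text
time_s: 28.18
tcp_pos: [0.5402, -0.0016, 0.034]
eef_rot: [-180.0, -0.0, 168.6]
contact_force: [0.2, 0.5, -3.6]
gripper_width: 0.0178
```

```bash
python3 - <<'E'
from h import *
wedge2()
E
```

```text
0.015 85 [0.0978 0.0996 0.1013]
0.038 132 [0.0906 0.099  0.1012]
t 28.27 tcp [ 0.5411 -0.0007  0.0341] rot [1.7999e+02 3.0000e-02 1.6865e+02] F [ 0.8  0.4 -3.7] M [-0.01 -0.02 -0.03] w 0.0178 j [  20.7   21.5  -30.5    0.   -38.  -122. ]
head face y 0.1582 head x -0.0546
```

step_arm([
  [0.01, 0, 0.05, 0, 0],
  [0.01, 0, -0.012, 0, 0],
  [0.01, 0, -0.074, 0, 0],
  [0.01, 0, -0.074, 0, 0],
])

```text
time_s: 28.78
tcp_pos: [0.5243, -0.0731, 0.0334]
eef_rot: [179.9, -0.1, 168.6]
contact_force: [0.2, 3.0, -2.3]
gripper_width: 0.0245
```

step_arm([
  [0.01, 0, 0.05, 0, 0],
  [0.01, 0, 0.085, 0, 0],
  [0.01, 0, 0.085, 0, 0],
])

```text
time_s: 29.15
tcp_pos: [0.5443, 0.0128, 0.0342]
eef_rot: [180.0, 0.1, 168.9]
contact_force: [0.5, -0.2, -3.1]
gripper_width: 0.0175
```

```bash
python3 - <<'E'
from h import *
d=wedge2();im=d['image'];cv2.imwrite('pics/c9z.png',cv2.resize(im[130:260,170:350],None,fx=4,fy=4,interpolation=cv2.INTER_CUBIC)[:,:,::-1])
E
```

```text
0.015 90 [0.0971 0.0991 0.1012]
0.038 134 [0.0902 0.098  0.1   ]
t 29.25 tcp [0.5428 0.0109 0.0338] rot [-1.7999e+02 -2.0000e-02  1.6875e+02] F [-0.   0.  -2.9] M [-0.09  0.08 -0.03] w 0.0175 j [  21.8   21.7  -30.3   -0.   -38.1 -123.1]
head face y 0.1699 head x -0.0552
```

View pics/c9z.png

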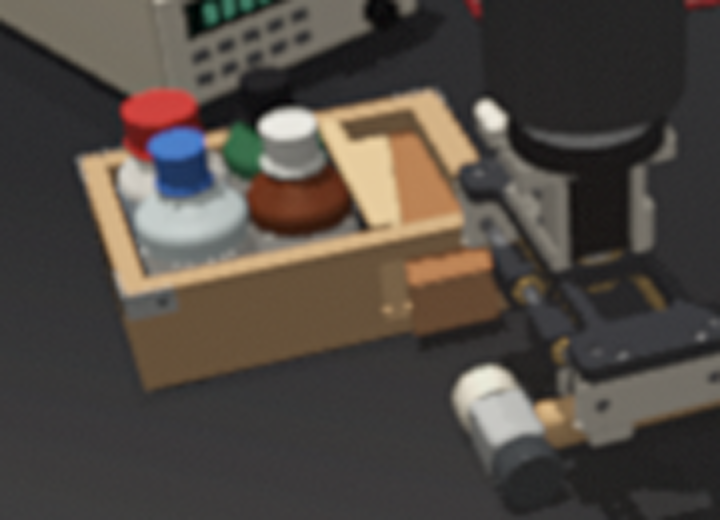

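step_arm([
  [0.01, 0, 0.04, 0, 0],
  [0.01, 0, -0.022, 0, 0],
  [0.01, 0, -0.084, 0, 0],
  [0.01, 0, -0.03, 0, 0],
  [0.01, 0, 0.03, 0, 0],
])

```text
time_s: 29.88
tcp_pos: [0.5487, 0.0379, 0.0343]
eef_rot: [-180.0, 0.0, 168.4]
contact_force: [0.6, -0.5, -2.3]
gripper_width: 0.0176
```

step_arm([
  [0.01, 0, 0.01, 0, 0],
  [0.01, 0, -0.052, 0, 0],
  [0.01, 0, -0.114, 0, 0],
  [0.01, 0, -0.06, 0, 0],
  [0.01, 0, 0, 0, 0],
])

```text
time_s: 30.5
tcp_pos: [0.5486, 0.0375, 0.0342]
eef_rot: [-180.0, -0.0, 168.3]
contact_force: [2.1, 0.3, -3.1]
gripper_width: 0.0171
```

step_arm([
  [0.01, 0, 0.01, 0, 0],
  [0.01, 0, -0.052, 0, 0],
  [0.01, 0, -0.114, 0, 0],
  [0.01, 0, -0.06, 0, 0],
  [0.01, 0, 0, 0, 0],
])

```text
time_s: 31.12
tcp_pos: [0.5484, 0.0372, 0.0341]
eef_rot: [-180.0, -0.0, 168.3]
contact_force: [1.7, 0.6, -3.4]
gripper_width: 0.0176
```

```bash
python3 - <<'E'
from h import *
d=wedge2();tips('scene',['mallet_head']);im=d['image'];cv2.imwrite('pics/c10z.png',cv2.resize(im[130:260,170:350],None,fx=4,fy=4,interpolation=cv2.INTER_CUBIC)[:,:,::-1])
E
```

```text
0.015 90 [0.0965 0.0985 0.0998]
0.038 120 [0.0897 0.0967 0.0992]
t 31.23 tcp [0.5506 0.0427 0.0345] rot [1.7992e+02 1.4000e-01 1.6882e+02] F [-0.  -1.  -3.3] M [-0.19  0.05 -0.02] w 0.0175 j [  24.8   22.2  -29.2    0.   -38.5 -126. ]
head face y 0.2026 head x -0.0538
scene mallet_head [([0.6143, 0.0322, 0.0217], 0.8), ([0.5149, -0.1993, 0.0115], 0.68)]
```

View pics/c10z.png

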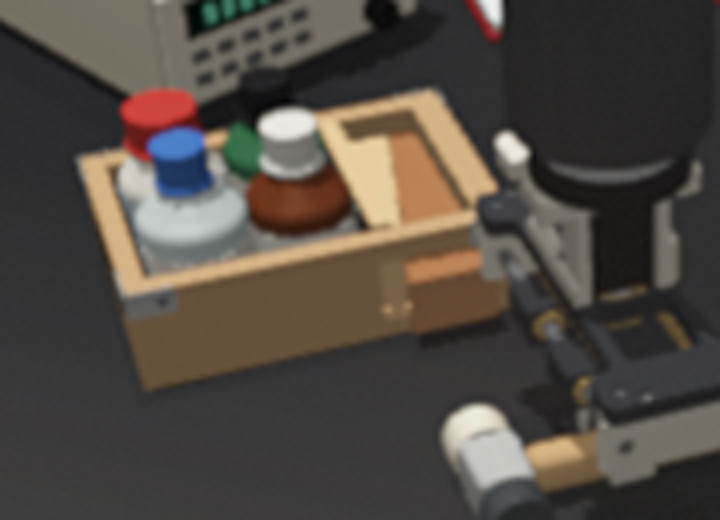

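step_arm([
  [0.01, 0.02, 0.01, 0, 0],
  [0.01, 0.022, 0.01, 0, 0],
  [0.01, 0.022, -0.052, 0, 0],
  [0.01, 0.022, -0.114, 0, 0],
  [0.01, 0.022, -0.12, 0, 0],
])

```text
time_s: 31.9
tcp_pos: [0.5015, -0.0739, 0.0335]
eef_rot: [179.8, -0.1, 168.5]
contact_force: [-9.7, 40.0, -3.6]
gripper_width: 0.0209
```

step_arm([
  [0.01, 0, 0.05, 0, 0],
  [0.01, 0, 0.11, 0, 0],
  [0.01, 0, 0.048, 0, 0],
  [0.01, 0, -0.005, 0, 0],
  [0.01, 0, -0.005, 0, 0],
])

```text
time_s: 32.52
tcp_pos: [0.5011, -0.0782, 0.0336]
eef_rot: [179.8, -0.1, 168.7]
contact_force: [-4.9, 25.4, -4.1]
gripper_width: 0.0224
```

step_arm([
  [0.01, 0, 0.04, 0, 0],
  [0.01, 0, 0.1, 0, 0],
  [0.01, 0, 0.11, 0, 0],
])

```text
time_s: 32.9
tcp_pos: [0.5253, 0.0313, 0.0344]
eef_rot: [180.0, 0.1, 168.8]
contact_force: [-0.7, -0.8, -3.6]
gripper_width: 0.0176
```

```bash
python3 - <<'E'
from h import *
d=wedge2();tips('scene',['mallet_head']);im=d['image'];cv2.imwrite('pics/c11z.png',cv2.resize(im[130:260,170:350],None,fx=4,fy=4,interpolation=cv2.INTER_CUBIC)[:,:,::-1])
E
```

```text
0.015 94 [0.0967 0.0981 0.0994]
0.038 127 [0.0915 0.0965 0.0989]
t 33.0 tcp [0.5241 0.0297 0.034 ] rot [-1.7999e+02 -2.0000e-02  1.6877e+02] F [-0.1 -0.5 -3.2] M [-0.07  0.13 -0.02] w 0.0176 j [  24.7   20.3  -32.6   -0.   -37.1 -125.9]
head face y 0.1847 head x -0.0772
scene mallet_head [([0.5976, 0.0169, 0.0228], 0.58)]
```

View pics/c11z.png

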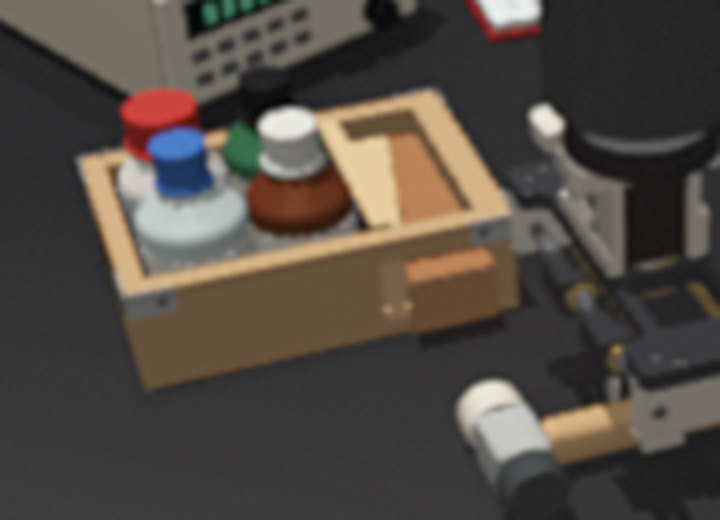

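The last two blows, ending with a 25–40 N press, moved the wedge no further (about 0.0965, roughly 48 mm in). I'll lay the mallet on the bench and check from above.

step_arm([
  [0.01, 0, 0.02, 0.004, 0],
  [0.01, 0, 0.02, 0.007, 0],
  [0.01, 0, 0.02, 0.009, 0],
])

```text
time_s: 33.42
tcp_pos: [0.5277, 0.046, 0.0312]
eef_rot: [-179.8, 0.1, 168.7]
contact_force: [-22.1, -9.7, 78.4]
gripper_width: 0.0176
```

step_arm([
  [0.03, 0, 0, 0, 0],
  [0.05, 0, 0, 0, 0],
  [0.05, 0, 0, 0, 0],
  [0.05, 0, 0, -0.04, 0],
  [0.05, 0, 0, -0.1, 0],
])

```text
time_s: 34.05
tcp_pos: [0.5267, 0.0483, 0.124]
eef_rot: [-179.8, -0.3, 168.7]
contact_force: [1.8, 0.8, -0.5]
gripper_width: 0.0499
```

```bash
python3 -c "
from h import *
st();plan([0.53,-0.19,0.36],-170)"
```

```text
t 34.05 tcp [0.5267 0.0483 0.124 ] rot [-179.81   -0.26  168.68] F [ 1.8  0.8 -0.5] M [ 0.08 -0.36 -0.04] w 0.0499 j [  26.5   13.6  -26.8   -0.   -49.9 -127.8]
shift [-0.05  -0.233 -0.236] len 0.335 rows 5.4 roll -0.372 rows 2.0
```

step_arm([
  [0.05, 0, 0, -0.06, -0.1],
  [0.05, -0.02, -0.04, -0.1, -0.2],
  [0.05, -0.05, -0.12, -0.236, -0.372],
  [0.05, -0.05, -0.233, -0.236, -0.372],
  [0.05, -0.05, -0.233, -0.236, -0.372],
])

```text
time_s: 34.67
tcp_pos: [0.5355, -0.1392, 0.3355]
eef_rot: [180.0, -0.0, -169.9]
contact_force: [0.6, -0.7, -0.5]
gripper_width: 0.0502
```

step_arm([
  [0.05, 0, -0.08, 0, 0],
  [0.05, 0, -0.08, 0, 0],
  [0.05, 0, -0.08, 0, 0],
  [0.05, 0, -0.08, 0, 0],
])

```text
time_s: 35.17
tcp_pos: [0.5495, -0.2159, 0.3342]
eef_rot: [180.0, -0.1, -170.0]
contact_force: [-0.5, 0.6, 0.5]
gripper_width: 0.0498
```

```bash
python3 - <<'E'
from h import *
d=look('wrist','w10');W=cloud(d);h=W[...,2];C=cr(W);st();np.savez('w10.npz',W=W,im=d['image'])
for nm,zt,cc in [("amber",.118,(.610,-.186)),("clear",.120,(.672,-.197)),("green",.116,(.598,-.246)),("white",.110,(.6586,-.2585))]:
    m=(abs(h-zt)<.005)&(np.hypot(W[...,0]-cc[0],W[...,1]-cc[1])<.028); q=W[m]
    if len(q)>20: print(nm,len(q),np.round(cv2.minEnclosingCircle(q[:,:2].astype(np.float32)*1000)[0],1),np.median(q[:,2]).round(4),'crate',cr(q).mean(0).round(4))
m=(abs(h-.044)<.004)&(C[...,0]>-.09)&(C[...,0]<-.04)&(C[...,1]>.076)&(C[...,1]<.13);print('wedge butt y',np.percentile(C[...,1][m],[50,95,99]).round(4))
for y0 in (-.04,-.02,0,.02):
  m=(abs(h-.055)<.004)&(C[...,0]>-.085)&(C[...,0]<-.02)&(abs(C[...,1]-y0)<.006);print('board x at',y0,m.sum(),np.percentile(C[...,0][m],[2,50,98]).round(4) if m.sum() else '')
E
```

```text
t 35.23 tcp [ 0.5496 -0.2157  0.3345] rot [ 1.7998e+02 -3.0000e-02 -1.6993e+02] F [ 0.2 -0.4 -0.3] M [-0.02 -0.01 -0.04] w 0.0497 j [ -2.5  10.1  -2.1  -0.  -77.9 -77.5]
amber 715 [ 611.8 -187.2] 0.1188 crate [-0.0005  0.0289]
clear 657 [ 670.8 -197.2] 0.1208 crate [0.0591 0.0304]
green 740 [ 599.6 -247.6] 0.1166 crate [-0.0008 -0.0325]
white 672 [ 658.  -258.6] 0.1107 crate [ 0.0529 -0.0276]
wedge butt y [0.0878 0.0938 0.0946]
board x at -0.04 24 [-0.0433 -0.0429 -0.0268]
board x at -0.02 24 [-0.043  -0.0427 -0.0235]
board x at 0 18 [-0.043  -0.0428 -0.0425]
board x at 0.02 23 [-0.0429 -0.0425 -0.0247]
```

View pics/w10.png

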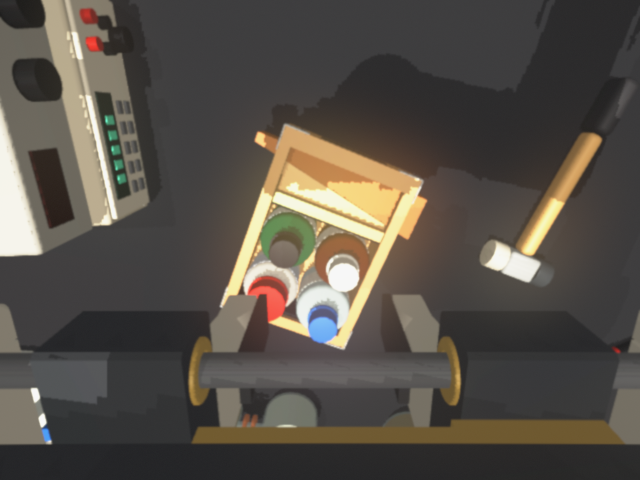

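The top view shows all four bottles packed together: amber's cap at pixel (343, 272) and green's at (285, 250). The wedge tip shows through the far slot at (265, 140), and the mallet lies clear on the bench. One last check of the mallet's flatness and the bystanders.

```bash
python3 - <<'E'
from h import *
d=look('scene','c12');W=cloud(d)
tips('scene',['mallet_head','mallet_grip','spare_clear','spare_white','marker','tape','bottle_amber'])
W=np.load('w10.npz')['W']
for u,v in ((517,262),(495,255),(545,275),(560,190),(540,225),(605,105)): print(u,v,W[v,u].round(4))
look('side','s12');tips('side',['mallet_head','mallet_grip']);st()
E
```

```text
scene mallet_head []
scene mallet_grip [([0.5499, 0.0459, 0.014], 0.88)]
scene spare_clear [([0.459, 0.3062, -0.0004], 0.66)]
scene spare_white [([0.5249, 0.4465, 0.0007], 0.92)]
scene marker [([0.6789, 0.2343, -0.001], 0.64)]
scene tape [([0.7117, 0.0816, -0.003], 0.83)]
scene bottle_amber [([0.6134, -0.184, 0.0128], 0.9)]
517 262 [0.592  0.0222 0.033 ]
495 255 [ 0.5876 -0.007   0.0348]
545 275 [0.6017 0.0596 0.0342]
560 190 [0.5018 0.0452 0.0269]
540 225 [0.5447 0.0362 0.0283]
605 105 [0.4077 0.0574 0.0298]
side mallet_head [([0.5968, 0.0322, 0.0163], 0.72)]
side mallet_grip [([0.5501, 0.0417, 0.0157], 0.81)]
t 35.77 tcp [ 0.5496 -0.2165  0.3348] rot [ 1.8000e+02  1.0000e-02 -1.6998e+02] F [ 0.9 -0.6 -0.5] M [-0.04  0.04 -0.01] w 0.0498 j [ -2.6  10.1  -2.   -0.  -77.9 -77.4]
```

View pics/c12.png

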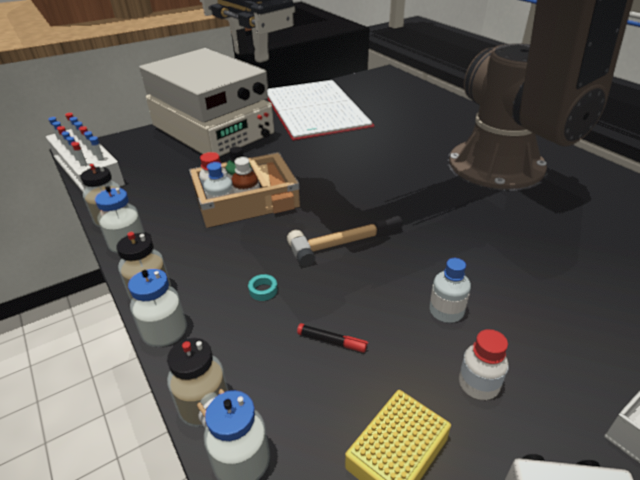

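The mallet lies flat at about pixel (300, 245) to (390, 228). The bystanders haven't moved, the crate is packed and the robot is clear, so I'm handing in.

```bash
python3 -c "
from plant import workorder
print(workorder.close_job())"
```

```text
the job is handed in; nothing more can be done
None
```

The job is handed in at about 36 s, with the amber bottle packed and the wedge driven home; no verdict was reported.

- **Bottle:** I gripped the amber bottle by its cap, lowered it until it touched the crate floor, then let go. After the clamping it was upright, cap top at 118.8 mm, about 4 mm from its place along the crate's x. The packed bottles moved about 1–4 mm, and the cap spacing of about 60 mm along x means the bottles are touching.
- **Wedge:** About ten mallet blows drove it about 48 mm further in. The last two blows, ending in a 25–40 N press, moved it no further.
- **Mallet and bystanders:** The mallet lies flat on the bench, head top at about 34 mm, clear of the wedge. The spare bottles, marker and tape are where they were, within a few mm.

**What went wrong or could not be checked:**
- The mallet twisted and slid out in the grip during the hard blows. I set it down once, regripped it nearer the head, and corrected the aim once more. It slid a few mm again after that.
- Setting the mallet down pressed harder than I meant, with up to 78 N read at the wrist (limit 120 N).
- I couldn't measure the clamping forces themselves. That the board holds the bottles is inferred from the wedge jamming and the bottles touching.
- The spotter missed the mallet head in the last scene picture, but the side view and the depth data both showed it.

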